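# Sort vials and column after a chromatography run

## Robot

A 6-joint arm with a two-finger parallel gripper is mounted at the origin on the work surface. World frame = base frame: x ahead of the robot, y to its left, z up, the work surface at z = 0. Lengths are in m, angles in rad, forces in N, time in s.
With the tool pointing down it reaches from about 0.3 to 0.775 m from the base axis. Payload 14.6 kg.
Tool frame: the origin (TCP) lies on the centre line of the jaws, within the pads' length; the fingertips stand 8 mm ahead of it and the grasp point (between the pads) lies 11 mm behind it; z points along the fingers, y is the line along which they close (so a half turn about z gives the same grasp; the last joint's range is limited). The gripper opens to 85 mm and grips with 20 to 120 N. Pads are 22 mm wide; open, the fingers measure 114 mm over their backs; the gripper's body (76 mm by 85 mm) begins 54 mm behind the grasp point. The pads swing forward as they close: fully open they stand 13 mm farther back than shut.
Start: joints at [1.131, 0.3, 1.521, -0, 1.321, -0.067], TCP at [0.2, 0.512, 0.239] pointing down, gripper open.
Joint ranges: [-3.03, 3.03], [-0.79, 2.21], [0.23, 2.52], [-1.04, 4.18], [0, 3.07], [-2.55, 2.55]. Speed limits (rad/s): [2.22, 2.22, 2.57, 3.14, 3.14, 3.14].

## Interface

Orientations are given as a 3x3 rotation matrix whose columns are the frame's x, y, z axes.
In Python, from plant import sensors, imaging, arm gives the robot as it stands. The module is installed in compiled form; this text tells all that it offers.
- The arm moves only by the tool servo_tool, never from a script. Its argument "series" is a list of rows, each an object with "slide": the shift along the tool's x, y, z scaled (see below), a list of three; "dr": the turn, a rotation vector about the tool's x, y, z scaled (see below), a list of three. In form: [{"slide": [tx, ty, tz], "dr": [rx, ry, rz]}, ...]. A call has exactly 5 rows; each row shifts and turns the commanded pose from where the row before left it, along the tool's axes as they then stand; what a row does not reach is not made up. The controller multiplies each number of a shift by 20 mm and each number of a turn by 5 degrees. A row lasts 1/12 s, in which the tool goes at most 41.7 mm and 7.16 degrees, less where a joint would pass 70% of its speed; a pose out of reach is approached as far as the arm can. A call with a number of a shift or a turn outside -1 to 1 is refused whole. A call with a gripper value outside its range is refused whole. "grip" is the opening, from 0 (shut) to 1 (fully open), set as the call begins (left out, the last holds). The fingers move at their own pace and stop on an object; "squeeze" is the grip in N (left out, the last holds). Time passes only in rows, so rows that do not move let the fingers close, or fill a call up. It gives the time, the measured TCP pose, the force, the opening and the grip force at its end, in the units of the state.
- sensors.read_state(): the state, without advancing time (a new reading comes with each control period).
- imaging.read_camera(name): name is "side" or "top"; returns a dict with "img" (480x640x3 uint8, red, green, blue), "mtx" (3x3 intrinsics, pixels), "rvec" (rotation vector, rad) and "tvec" (3), from world to camera coordinates, as OpenCV has them. Camera axes: x right, y down, z forward; pixel columns grow to the right and rows downward; lengths in m; the calibration is good to about 2 mm. A picture is of the moment at which its call begins. There is no depth.
- arm.hand_in(): hands the job in; it is judged then, once.
The state is a dict: "time_s": time; "joints": joint angles; "dq": joint speeds; "tau": joint torques, N m; "ee_pos": TCP position; "tcp_rot": TCP orientation; "wrist_force": force on the tool from outside, world axes, zero at the start; "torque": the same for the moment, N m; "gripper_width": finger opening in m; "grip_force": force on a finger pad.
Only numpy, scipy, OpenCV 4.12 (cv2) and the standard library are available. Lean on these libraries where they do the work, as an engineer would, in place of code of your own. Each camera call takes 0.05 s, during which the arm holds its last target. There are 200 camera calls.

## Task

Tidy up after the run: stand the two amber vials (yellow caps) in the yellow tray and the two clear vials (blue caps) in the blue tray, one upright in each bay, and lay the steel column in the Vs of its cradle with its end nuts outside the two saddles. Set the glass down gently rather than dropping it, and leave the beaker and the red-capped bottle standing where they are.

Things in the scene. Friction and masses are not known exactly. Their poses are not given: they have to be found in the camera images.
- amber_a: Amber-glass sample vial with a yellow screw cap and a white paper band, a loose upright cylinder 28 mm in diameter and 72 mm tall (cap included: the top 16 mm, 27.6 mm in diameter). Origin at the centre of its underside, z up. About 50 g. Vials, beaker and bottle start in a loose left-to-right row, centres 90 mm or more apart. The two amber vials are alike and interchangeable.
- amber_b: Amber-glass sample vial with a yellow screw cap and a white paper band, a loose upright cylinder 28 mm in diameter and 72 mm tall (cap included: the top 16 mm, 27.6 mm in diameter). Origin at the centre of its underside, z up. About 50 g. Vials, beaker and bottle start in a loose left-to-right row, centres 90 mm or more apart. The two amber vials are alike and interchangeable.
- clear_a: Clear-glass sample vial with a blue screw cap and a white paper band, a loose upright cylinder 28 mm in diameter and 58 mm tall (cap included: the top 14 mm, 27.6 mm in diameter). Origin at the centre of its underside, z up. About 40 g. Vials, beaker and bottle start in a loose left-to-right row, centres 90 mm or more apart. The two clear vials are alike and interchangeable.
- clear_b: Clear-glass sample vial with a blue screw cap and a white paper band, a loose upright cylinder 28 mm in diameter and 58 mm tall (cap included: the top 14 mm, 27.6 mm in diameter). Origin at the centre of its underside, z up. About 40 g. Vials, beaker and bottle start in a loose left-to-right row, centres 90 mm or more apart. The two clear vials are alike and interchangeable.
- column: Steel chromatography column, a loose rod lying on the bench: a bright tube 14 mm in diameter and 170 mm long, with a dark hexagonal nut, 20 mm across flats and 20 mm long, near each end (nut centres 75 mm from the middle). Origin at the middle of the rod, on its axis (10 mm above the bench as it lies on the nuts' flats); x along the rod. Both ends are alike. About 180 g.
- yellow_tray: Yellow plastic open tray, fixed, 104 mm long (x) by 54 mm wide (y), 24 mm high; walls and floor 4 mm thick. A cross wall, rim-high, at mid-length makes two bays 46 x 46 mm, centred at x = +25 and -25 mm, y = 0 in its frame; each takes one vial. Origin at the centre of its underside on the bench, z up. Its x axis is within 20 degrees of the direction straight ahead of the robot.
- blue_tray: Blue plastic open tray, fixed, 104 mm long (x) by 54 mm wide (y), 24 mm high; walls and floor 4 mm thick. A cross wall, rim-high, at mid-length makes two bays 46 x 46 mm, centred at x = +25 and -25 mm, y = 0 in its frame; each takes one vial. Origin at the centre of its underside on the bench, z up. Its x axis is within 20 degrees of the direction straight ahead of the robot.
- cradle: Fixed column cradle: aluminium base 124 (x) x 64 (y) x 6 mm with two red V saddles, each 12 mm thick along x, at x = +45 and -45 mm, nothing between them above the base. V bottoms 35 mm, arm tips 60 mm above the bench; Vs 41 mm wide at the top. Seated, the column lies along the cradle's x over y = 0, its axis 46 mm up, nuts outside the saddles. Origin: centre of underside, z up.
- beaker: Bystander: small empty glass beaker, loose, 56 mm in diameter at the rim, 70 mm tall, standing among the vials. Origin at the centre of its underside, z up. To be left alone.
- bottle: Bystander: small glass reagent bottle with a red cap, loose, 54 mm in diameter, 88 mm tall, standing among the vials. Origin at the centre of its underside, z up. To be left alone.
Things that resemble listed ones, but are neither listed nor needed, are in the scene too. What is shaped like the clear_b but pink or turquoise is not meant.

How it is judged:
By the outcome, as a careful person would: the job done as asked, in the order asked, and still so for the second after the job is handed in, with the robot touching nothing.
It also fails if it takes over 136 s, if anything falls off the work surface, if the arm or the gripper's body presses on something with over 40 N, if the wrist force passes 120 N, or if a joint passes its speed limit or range.

## Working session

There is one attempt and no reset: what is moved stays moved. The work goes in short steps, Python scripts to look and compute and a tool call to move; the robot and the scene stay as the last step left them, time stands still between calls to the robot, and variables do not carry over. Pictures are saved under pics/ and viewed, at most 14 in all, crops included, and the job is handed in when it is done.

Besides the shell and the picture viewer there is one more tool, called as name(argument=value, ...) on one line, values as JSON. servo_tool: Moves the arm, as the interface text tells. Shifts and turns lie within -1 to 1; 1 stands for 20 mm of shift or 5 degrees of turn. Its arguments: {"type":"object","properties":{"series":{"type":"array"},"grip":{"type":"number"},"squeeze":{"type":"number"}},"required":["series"]}

```bash
mkdir -p pics
cat > h.py <<'E'
import numpy as np, cv2, json
from plant import sensors, imaging, arm
def snap(n,f):
    c=imaging.read_camera(n); cv2.imwrite('pics/'+f+'.png',c['img'][:,:,::-1])
    np.savez('pics/'+f+'.npz',mtx=c['mtx'],rvec=np.array(c['rvec'],float),tvec=np.array(c['tvec'],float),img=c['img']); return c
def load(f): return dict(np.load('pics/'+f+'.npz'))
def pt(c,u,v,z):
    R=cv2.Rodrigues(c['rvec'])[0]; t=c['tvec'].reshape(3)
    d=R.T@np.linalg.solve(c['mtx'],[u,v,1.]); o=-R.T@t
    return o+d*(z-o[2])/d[2]
def px(c,p): return cv2.projectPoints(np.array(p,float).reshape(-1,1,3),c['rvec'],c['tvec'],c['mtx'],None)[0].reshape(-1,2)
def crop(f,x0,y0,x1,y1,s,o):
    im=cv2.imread('pics/'+f+'.png')[y0:y1,x0:x1]; cv2.imwrite('pics/'+o+'.png',cv2.resize(im,None,fx=s,fy=s,interpolation=cv2.INTER_CUBIC))
E
python3 - <<'E'
from h import *
snap('top','t0'); snap('side','s0')
for f in('t0','s0'):
    c=load(f);R=cv2.Rodrigues(c['rvec'])[0];print(f,(-R.T@c['tvec'].reshape(3)).round(3),R.round(2).tolist(),c['mtx'].tolist())
s=sensors.read_state();print({k:np.round(v,3).tolist() for k,v in s.items()})
E
```

```text
t0 [0.273 0.018 0.993] [[-0.09, -1.0, 0.0], [-0.97, 0.09, -0.22], [0.22, -0.02, -0.97]] [[551.42515351994, 0.0, 311.93075917592904], [0.0, 551.42515351994, 236.43905610414606], [0.0, 0.0, 1.0]]
s0 [0.452 0.643 0.863] [[-1.0, -0.08, 0.01], [-0.07, 0.79, -0.61], [0.04, -0.61, -0.79]] [[609.1818160625836, 0.0, 324.9775053709133], [0.0, 609.1818160625836, 241.2906305629299], [0.0, 0.0, 1.0]]
{'time_s': 0.1, 'joints': [1.131, 0.3, 1.522, -0.0, 1.321, -0.067], 'dq': [-0.0, 0.0, -0.002, 0.001, -0.001, -0.001], 'tau': [0.002, -54.438, -36.236, -0.0, 0.003, 0.0], 'ee_pos': [0.2, 0.512, 0.239], 'tcp_rot': [[-0.931, 0.364, -0.0], [0.364, 0.931, -0.001], [0.0, -0.001, -1.0]], 'wrist_force': [-0.545, -0.031, 0.429], 'torque': [-0.004, 0.032, -0.004], 'grip_force': 0.0, 'gripper_width': 0.085}
```

View pics/t0.png

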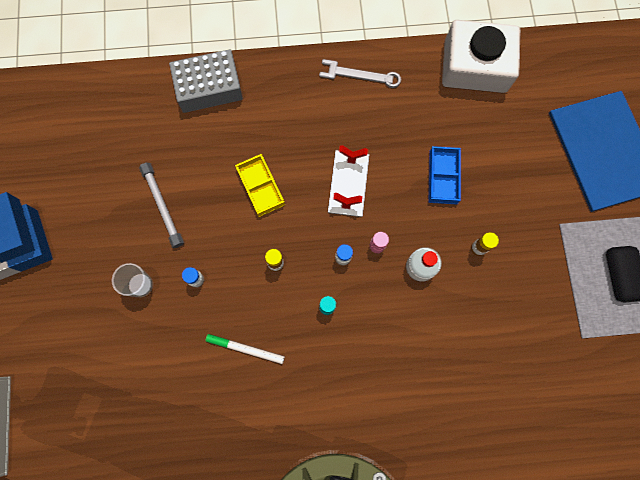

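View pics/s0.png

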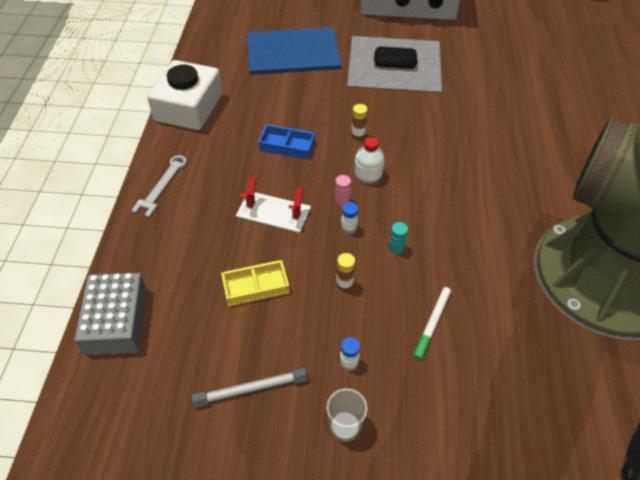

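Top view: yellow caps at (274,257) and (490,240), blue caps at (190,275) and (344,253). The decoys are pink at (380,240) and turquoise at (328,304). The beaker is at (131,280), the bottle at (425,264), the column runs (146,168)–(177,240), with the yellow tray at (260,186), cradle at (349,182) and blue tray at (445,175). I'll confirm these in enlarged crops.

Run:
```python
from h import *
crop('t0',105,140,300,300,3.7,'c1'); crop('t0',305,130,515,290,3.7,'c2')
```

```text
(no output)
```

View pics/c1.png

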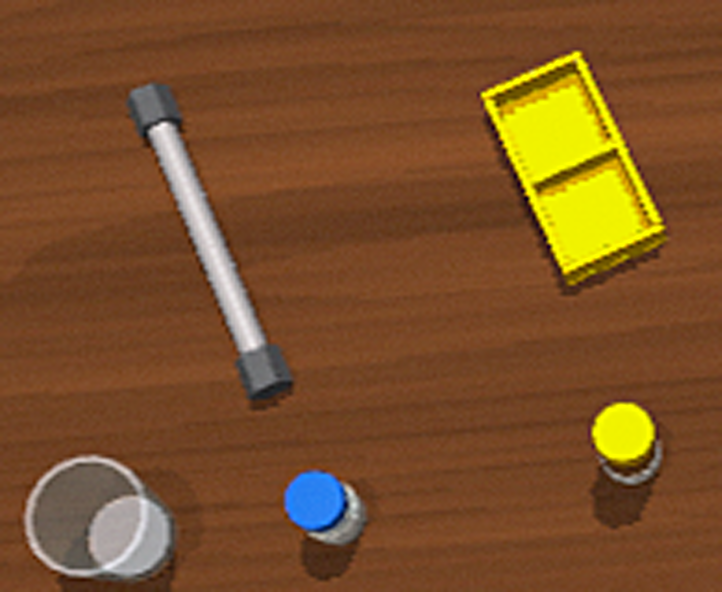

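View pics/c2.png

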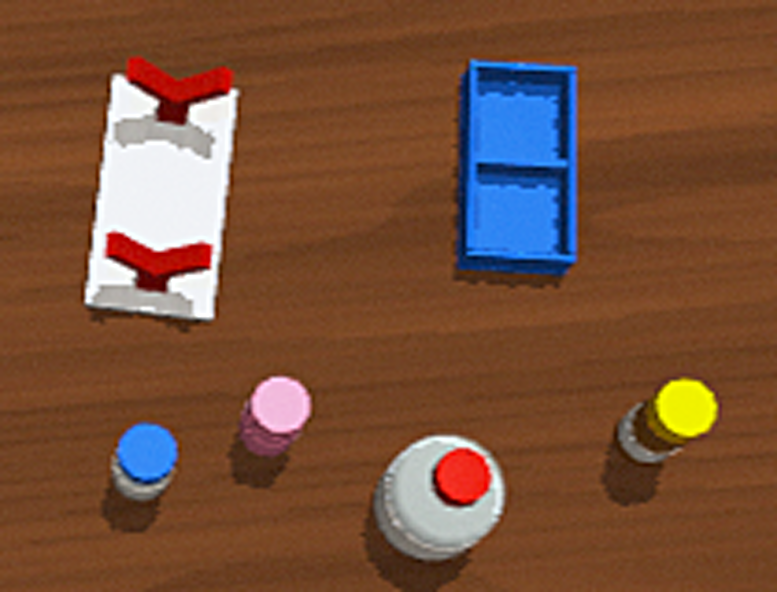

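c1 shows a blue cap at crop (315,501), a yellow cap at (624,433), the yellow tray rim and the column. c2 shows a blue cap at (147,452) and a yellow cap at (685,408). In c2, (280,405) is the pink decoy. The other vials match the yellow and blue caps on amber and clear glass. Next I'll compute positions.

```bash
cat >> h.py <<'E'
def line(pts):
    vx,vy,x,y=cv2.fitLine(np.array(pts,np.float32),cv2.DIST_L2,0,.01,.01).ravel(); return np.array([x,y]),np.degrees(np.arctan2(vy,vx))
E
python3 - <<'E'
from h import *
t=load('t0'); s=load('s0')
f1=lambda u,v:((u+.5)/3.7-.5+105,(v+.5)/3.7-.5+140)
f2=lambda u,v:((u+.5)/3.7-.5+305,(v+.5)/3.7-.5+130)
P=lambda f,uv,z:pt(t,*f(*uv),z)
for n,f,uv,z in [('clA',f1,(315,501),.058),('amA',f1,(624,433),.072),('clB',f2,(147,452),.058),('amB',f2,(685,408),.072),('pink',f2,(280,405),.058),('bottle',f2,(463,475),.088),('beaker',f1,(87,516),.07)]:
    p=P(f,uv,z); print(n,p[:2].round(4),'r',np.hypot(*p[:2]).round(3),'side px',px(s,p)[0].round(1))
for n,f,q,z in [('ytray',f1,[(482,94),(579,52),(664,229),(564,273)],.024),('btray',f2,[(470,61),(577,67),(576,262),(460,254)],.024),('cradle',f2,[(112,75),(238,90),(213,319),(86,305)],.006)]:
    c=np.array([P(f,u,z)[:2] for u in q]); e=np.roll(c,-1,0)-c
    d=(c[0]-c[3])+(c[1]-c[2]); print(n,c.mean(0).round(4),'yaw',np.degrees(np.arctan2(d[1],d[0])).round(1),'edges',np.linalg.norm(e,axis=1).round(4),'side corners',px(s,np.c_[c,np.full(4,z)]).round(0).tolist())
a,b=P(f1,(151,88),.01),P(f1,(266,385),.01); print('col',((a+b)/2)[:2].round(4),np.linalg.norm(a-b).round(4),a.round(3),b.round(3))
a,b=P(f1,(160,125),.017),P(f1,(254,350),.017); print('tube yaw',np.degrees(np.arctan2(*(a-b)[1::-1])).round(1))
E
python3 - <<'E'
import sys; sys.path.insert(0,'.')
import os; os.chdir('.')
from h import *
crop('s0',190,90,430,270,3.3,'c3'); crop('s0',180,240,400,420,3.3,'c4')
E
```

```text
clA [0.4379 0.2093] r 0.485 side px [353.5 343.6]
amA [0.4543 0.064 ] r 0.459 side px [348.7 258.2]
clB [ 0.4546 -0.0583] r 0.458 side px [352.4 206.6]
amB [ 0.4504 -0.3075] r 0.545 side px [362.  107.4]
pink [ 0.4714 -0.1229] r 0.487 side px [345.2 179.2]
bottle [ 0.4256 -0.1968] r 0.469 side px [373.2 140.6]
beaker [0.4381 0.3104] r 0.537 side px [349.6 405.5]
ytray [0.6035 0.0819] yaw 19.9 edges [0.0532 0.1028 0.0539 0.1026] side corners [[229.0, 297.0], [224.0, 271.0], [284.0, 258.0], [291.0, 284.0]]
btray [ 0.5929 -0.263 ] yaw -9.8 edges [0.0542 0.1031 0.0574 0.1025] side corners [[260.0, 140.0], [268.0, 123.0], [317.0, 131.0], [310.0, 150.0]]
cradle [ 0.596 -0.084] yaw -12.0 edges [0.0652 0.1228 0.064  0.1236] side corners [[238.0, 214.0], [251.0, 189.0], [312.0, 204.0], [302.0, 230.0]]
col [0.5862 0.2671] 0.1685 [0.666 0.294 0.01 ] [0.506 0.241 0.01 ]
tube yaw 19.7
```

View pics/c3.png

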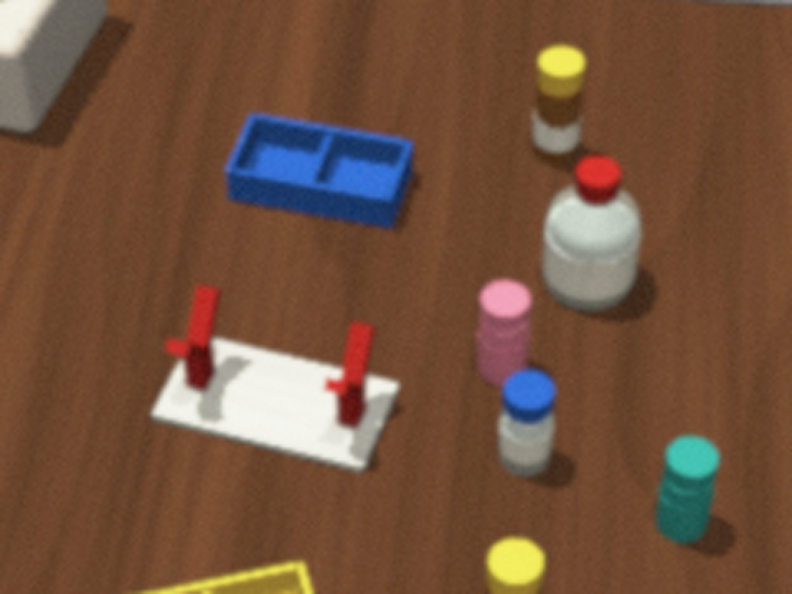

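View pics/c4.png

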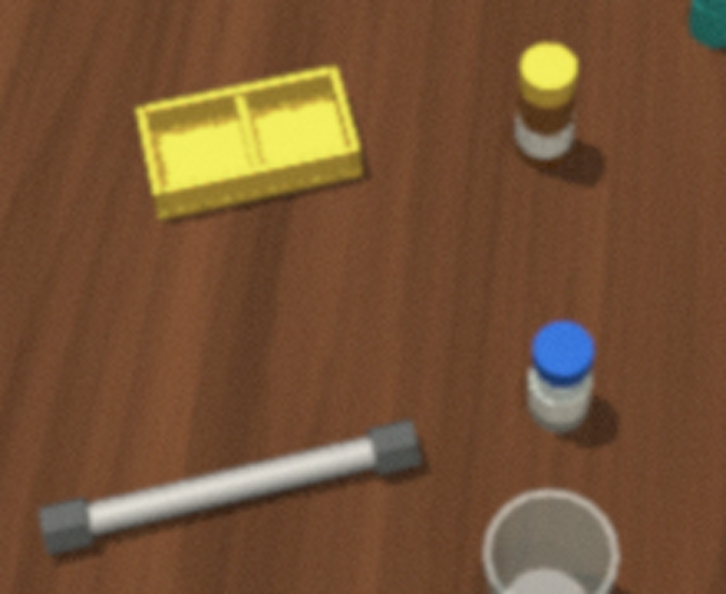

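All object, tray and cradle sizes check out (103×54, 123×64, column 168.5 long). The side view differs by a constant offset of about 2–3 mm from the top calibration, so I'll split the difference (+1.5 mm in x and y). Next I'll turn the tool so its axes line up with the world: x_tool = −x and y_tool = +y.

servo_tool(series=[{"slide": [0, 0, 0], "dr": [0, 0, -0.85]}, {"slide": [0, 0, 0], "dr": [0, 0, -0.85]}, {"slide": [0, 0, 0], "dr": [0, 0, -0.85]}, {"slide": [0, 0, 0], "dr": [0, 0, -0.85]}, {"slide": [0, 0, 0], "dr": [0, 0, -0.87]}], grip=0.6, squeeze=25)

```text
time_s: 0.52
ee_pos: [0.2003, 0.5121, 0.239]
tcp_rot: [[-1.0, -0.003, -0.0], [-0.003, 1.0, -0.001], [0.0, -0.001, -1.0]]
wrist_force: [0.6, 0.2, 0.7]
gripper_width: 0.0513
grip_force: 0.0
```

servo_tool(series=[{"slide": [-0.5, -0.9, 0.2], "dr": [0, 0, 0]}, {"slide": [-0.5, -0.9, 0.2], "dr": [0, 0, 0]}, {"slide": [-0.5, -0.9, 0.2], "dr": [0, 0, 0]}, {"slide": [-0.5, -0.9, 0.2], "dr": [0, 0, 0]}, {"slide": [-0.5, -0.9, 0.2], "dr": [0, 0, 0]}])

```text
time_s: 0.93
ee_pos: [0.2505, 0.4212, 0.2188]
tcp_rot: [[-1.0, -0.0, -0.0], [-0.0, 1.0, -0.001], [0.0, -0.001, -1.0]]
wrist_force: [0.9, -0.2, -0.1]
gripper_width: 0.0509
grip_force: 0.0
```

servo_tool(series=[{"slide": [-0.5, -0.9, 0.2], "dr": [0, 0, 0]}, {"slide": [-0.5, -0.9, 0.2], "dr": [0, 0, 0]}, {"slide": [-0.5, -0.9, 0.2], "dr": [0, 0, 0]}, {"slide": [-0.5, -0.9, 0.2], "dr": [0, 0, 0]}, {"slide": [-0.5, -0.9, 0.2], "dr": [0, 0, 0]}])

```text
time_s: 1.35
ee_pos: [0.3005, 0.3312, 0.1989]
tcp_rot: [[-1.0, 0.0, -0.0], [0.0, 1.0, -0.0], [0.0, -0.0, -1.0]]
wrist_force: [0.2, 0.5, -0.2]
gripper_width: 0.0515
grip_force: 0.0
```

servo_tool(series=[{"slide": [-0.5, -0.9, 0.2], "dr": [0, 0, 0]}, {"slide": [-0.5, -0.9, 0.2], "dr": [0, 0, 0]}, {"slide": [-0.5, -0.9, 0.2], "dr": [0, 0, 0]}, {"slide": [-0.5, -0.9, 0.2], "dr": [0, 0, 0]}, {"slide": [-0.5, -0.9, 0.2], "dr": [0, 0, 0]}])

```text
time_s: 1.77
ee_pos: [0.3505, 0.2412, 0.1789]
tcp_rot: [[-1.0, 0.0, -0.0], [0.0, 1.0, -0.0], [0.0, -0.0, -1.0]]
wrist_force: [-0.5, 0.7, -0.4]
gripper_width: 0.0513
grip_force: 0.0
```

servo_tool(series=[{"slide": [-0.5, -0.9, 0.2], "dr": [0, 0, 0]}, {"slide": [-0.5, -0.9, 0.2], "dr": [0, 0, 0]}, {"slide": [-0.5, -0.9, 0.2], "dr": [0, 0, 0]}, {"slide": [-0.5, -0.9, 0.2], "dr": [0, 0, 0]}, {"slide": [-0.5, -0.9, 0.2], "dr": [0, 0, 0]}])

```text
time_s: 2.18
ee_pos: [0.4005, 0.1512, 0.1589]
tcp_rot: [[-1.0, 0.0, -0.0], [0.0, 1.0, -0.0], [0.0, -0.0, -1.0]]
wrist_force: [0.3, 0.1, -1.1]
gripper_width: 0.051
grip_force: 0.0
```

servo_tool(series=[{"slide": [-0.55, -0.85, 0.2], "dr": [0, 0, 0]}, {"slide": [-0.55, -0.85, 0.2], "dr": [0, 0, 0]}, {"slide": [-0.55, -0.85, 0.2], "dr": [0, 0, 0]}, {"slide": [-0.55, -0.85, 0.2], "dr": [0, 0, 0]}, {"slide": [-0.55, -0.85, 0.2], "dr": [0, 0, 0]}])

```text
time_s: 2.6
ee_pos: [0.4556, 0.0662, 0.1389]
tcp_rot: [[-1.0, 0.0, -0.0], [0.0, 1.0, -0.0], [0.0, -0.0, -1.0]]
wrist_force: [0.1, 0.6, 0.4]
gripper_width: 0.051
grip_force: 0.0
```

servo_tool(series=[{"slide": [0, 0, 0], "dr": [0, 0, 0]}, {"slide": [0, 0, 0], "dr": [0, 0, 0]}, {"slide": [0, 0, 0], "dr": [0, 0, 0]}, {"slide": [0, 0, 0], "dr": [0, 0, 0]}, {"slide": [0, 0, 0], "dr": [0, 0, 0]}])

```text
time_s: 3.02
ee_pos: [0.455, 0.0678, 0.1395]
tcp_rot: [[-1.0, -0.001, 0.0], [-0.001, 1.0, 0.0], [-0.0, 0.0, -1.0]]
wrist_force: [0.5, 0.1, 0.2]
gripper_width: 0.0514
grip_force: 0.0
```

Run:
```python
from h import *
c=snap('side','s1'); p=np.array(sensors.read_state()['ee_pos']); print(p, px(c,[p,p+[0,0,-.008],[.456,.066,.072]]))
crop('s1',250,150,450,300,4,'c5')
```

```text
[0.45503958 0.06770668 0.13945924] [[349.95831309 233.90037339]
 [349.73024515 237.15565947]
 [347.59563475 259.12711672]]
```

View pics/c5.png

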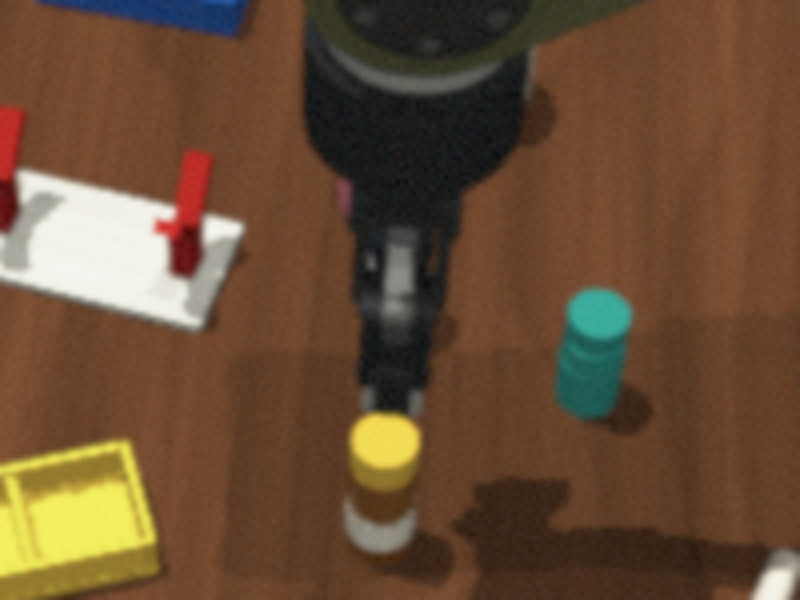

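c5 shows the jaws lined up over the amber vial: cap at about crop (385,440), near finger at (392,400). I'll descend and grip.

servo_tool(series=[{"slide": [0, 0, 0.6], "dr": [0, 0, 0]}, {"slide": [0, 0, 0.6], "dr": [0, 0, 0]}, {"slide": [0, 0, 0.6], "dr": [0, 0, 0]}, {"slide": [0, 0, 0.6], "dr": [0, 0, 0]}, {"slide": [0, 0, 0.6], "dr": [0, 0, 0]}])

```text
time_s: 3.48
ee_pos: [0.4551, 0.0676, 0.0789]
tcp_rot: [[-1.0, -0.0, 0.0], [-0.0, 1.0, 0.0], [-0.0, 0.0, -1.0]]
wrist_force: [-0.3, 0.0, 0.2]
gripper_width: 0.0517
grip_force: 0.0
```

servo_tool(series=[{"slide": [0, 0, 0.5], "dr": [0, 0, 0]}, {"slide": [0, 0, 0.5], "dr": [0, 0, 0]}, {"slide": [0, 0, 0.5], "dr": [0, 0, 0]}, {"slide": [0, 0, 0.5], "dr": [0, 0, 0]}, {"slide": [0, 0, 0.25], "dr": [0, 0, 0]}])

```text
time_s: 3.9
ee_pos: [0.4549, 0.0672, 0.033]
tcp_rot: [[-1.0, 0.0, -0.001], [0.0, 1.0, -0.0], [0.001, -0.0, -1.0]]
wrist_force: [-0.1, 0.2, -0.8]
gripper_width: 0.0513
grip_force: 0.0
```

servo_tool(series=[{"slide": [0, 0, 0], "dr": [0, 0, 0]}, {"slide": [0, 0, 0], "dr": [0, 0, 0]}, {"slide": [0, 0, 0], "dr": [0, 0, 0]}, {"slide": [0, 0, 0], "dr": [0, 0, 0]}, {"slide": [0, 0, 0], "dr": [0, 0, 0]}], grip=0)

```text
time_s: 4.32
ee_pos: [0.4555, 0.0672, 0.0347]
tcp_rot: [[-1.0, 0.0, 0.001], [0.0, 1.0, 0.0], [-0.001, 0.0, -1.0]]
wrist_force: [0.1, -0.8, 0.4]
gripper_width: 0.0277
grip_force: 26.0
```

servo_tool(series=[{"slide": [0, 0, 0], "dr": [0, 0, 0]}, {"slide": [0, 0, 0], "dr": [0, 0, 0]}, {"slide": [0, 0, 0], "dr": [0, 0, 0]}, {"slide": [0, 0, 0], "dr": [0, 0, 0]}, {"slide": [0, 0, 0], "dr": [0, 0, 0]}])

```text
time_s: 4.73
ee_pos: [0.4553, 0.0672, 0.0343]
tcp_rot: [[-1.0, 0.0, 0.0], [0.0, 1.0, -0.0], [-0.0, -0.0, -1.0]]
wrist_force: [-0.1, 0.7, -0.1]
gripper_width: 0.027
grip_force: 26.1
```

servo_tool(series=[{"slide": [0, 0, -0.6], "dr": [0, 0, 0]}, {"slide": [0, 0, -0.6], "dr": [0, 0, 0]}, {"slide": [0, 0, -0.6], "dr": [0, 0, 0]}, {"slide": [0, 0, -0.6], "dr": [0, 0, 0]}, {"slide": [0, 0, -0.6], "dr": [0, 0, 0]}])

```text
time_s: 5.15
ee_pos: [0.4552, 0.0672, 0.0948]
tcp_rot: [[-1.0, 0.0, -0.0], [0.0, 1.0, 0.0], [0.0, 0.0, -1.0]]
wrist_force: [-0.1, 0.9, -0.5]
gripper_width: 0.0275
grip_force: 26.1
```

servo_tool(series=[{"slide": [-0.86, 0.12, 0], "dr": [0, 0, 0]}, {"slide": [-0.86, 0.12, 0], "dr": [0, 0, 0]}, {"slide": [-0.86, 0.12, 0], "dr": [0, 0, 0]}, {"slide": [-0.86, 0.12, 0], "dr": [0, 0, 0]}, {"slide": [-0.86, 0.12, 0], "dr": [0, 0, 0]}])

```text
time_s: 5.57
ee_pos: [0.542, 0.0793, 0.0942]
tcp_rot: [[-1.0, 0.0, -0.0], [0.0, 1.0, -0.0], [0.0, -0.0, -1.0]]
wrist_force: [-0.6, -0.1, -1.4]
gripper_width: 0.0274
grip_force: 26.1
```

servo_tool(series=[{"slide": [-0.86, 0.12, 0], "dr": [0, 0, 0]}, {"slide": [-0.86, 0.12, 0], "dr": [0, 0, 0]}, {"slide": [-0.86, 0.12, 0], "dr": [0, 0, 0]}, {"slide": [-0.86, 0.12, 0], "dr": [0, 0, 0]}, {"slide": [-0.86, 0.12, 0], "dr": [0, 0, 0]}])

```text
time_s: 5.98
ee_pos: [0.6279, 0.0913, 0.094]
tcp_rot: [[-1.0, 0.0, -0.0], [0.0, 1.0, -0.0], [0.0, -0.0, -1.0]]
wrist_force: [0.6, -0.5, -0.5]
gripper_width: 0.0273
grip_force: 26.1
```

servo_tool(series=[{"slide": [0, 0, 0], "dr": [0, 0, 0]}, {"slide": [0, 0, 0.2], "dr": [0, 0, 0]}, {"slide": [0, 0, 0.4], "dr": [0, 0, 0]}, {"slide": [0, 0, 0.4], "dr": [0, 0, 0]}, {"slide": [0, 0, 0], "dr": [0, 0, 0]}])

```text
time_s: 6.4
ee_pos: [0.6258, 0.091, 0.072]
tcp_rot: [[-1.0, 0.0, -0.003], [0.0, 1.0, -0.0], [0.003, -0.0, -1.0]]
wrist_force: [0.6, 0.1, -0.0]
gripper_width: 0.0273
grip_force: 26.1
```

Run:
```python
from h import *
c=snap('side','s2'); snap('top','t2'); print(sensors.read_state()['ee_pos'])
a=cv2.imread('pics/s2.png')[200:340,170:370]; b=cv2.imread('pics/t2.png')[110:250,180:380]
cv2.imwrite('pics/c6.png',cv2.resize(np.hstack([a,b]),None,fx=2,fy=2,interpolation=cv2.INTER_CUBIC))
```

```text
[0.62672435 0.0910763  0.07375843]
```

View pics/c6.png

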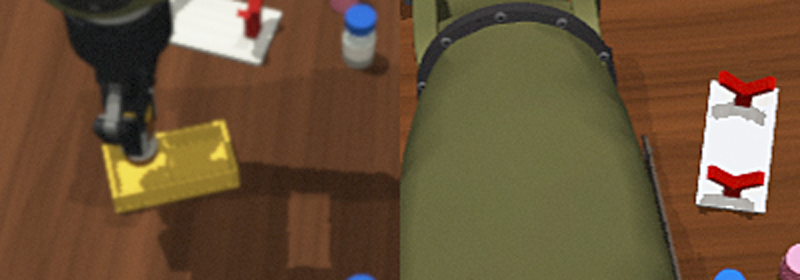

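c6 shows the vial base at crop (143,152), over the far bay of the yellow tray. I'll lower it slowly and release.

servo_tool(series=[{"slide": [0, 0, 0.5], "dr": [0, 0, 0]}, {"slide": [0, 0, 0.5], "dr": [0, 0, 0]}, {"slide": [0, 0, 0.4], "dr": [0, 0, 0]}, {"slide": [0, 0, 0.2], "dr": [0, 0, 0]}, {"slide": [0, 0, 0.1], "dr": [0, 0, 0]}])

```text
time_s: 6.92
ee_pos: [0.6268, 0.0911, 0.039]
tcp_rot: [[-1.0, 0.0, -0.002], [0.0, 1.0, -0.0], [0.002, -0.0, -1.0]]
wrist_force: [-0.2, 0.3, -1.0]
gripper_width: 0.0269
grip_force: 26.1
```

servo_tool(series=[{"slide": [0, 0, 0.05], "dr": [0, 0, 0]}, {"slide": [0, 0, 0], "dr": [0, 0, 0]}, {"slide": [0, 0, 0], "dr": [0, 0, 0]}, {"slide": [0, 0, 0], "dr": [0, 0, 0]}, {"slide": [0, 0, 0], "dr": [0, 0, 0]}])

```text
time_s: 7.33
ee_pos: [0.6274, 0.0912, 0.0396]
tcp_rot: [[-1.0, 0.0, 0.001], [0.0, 1.0, 0.0], [-0.001, 0.0, -1.0]]
wrist_force: [-0.2, 0.2, -0.1]
gripper_width: 0.0273
grip_force: 26.1
```

servo_tool(series=[{"slide": [0, 0, 0.03], "dr": [0, 0, 0]}, {"slide": [0, 0, 0.02], "dr": [0, 0, 0]}, {"slide": [0, 0, 0], "dr": [0, 0, 0]}, {"slide": [0, 0, 0], "dr": [0, 0, 0]}, {"slide": [0, 0, 0], "dr": [0, 0, 0]}])

```text
time_s: 7.75
ee_pos: [0.6273, 0.0912, 0.0384]
tcp_rot: [[-1.0, 0.0, 0.0], [0.0, 1.0, 0.0], [-0.0, 0.0, -1.0]]
wrist_force: [-0.6, -0.8, 0.1]
gripper_width: 0.0272
grip_force: 26.4
```

servo_tool(series=[{"slide": [0, 0, 0], "dr": [0, 0, 0]}, {"slide": [0, 0, 0], "dr": [0, 0, 0]}, {"slide": [0, 0, 0], "dr": [0, 0, 0]}, {"slide": [0, 0, 0], "dr": [0, 0, 0]}, {"slide": [0, 0, 0], "dr": [0, 0, 0]}], grip=0.6)

```text
time_s: 8.17
ee_pos: [0.6272, 0.0912, 0.0383]
tcp_rot: [[-1.0, 0.0, -0.0], [0.0, 1.0, -0.0], [0.0, -0.0, -1.0]]
wrist_force: [0.1, 0.3, 0.6]
gripper_width: 0.051
grip_force: 0.0
```

servo_tool(series=[{"slide": [0, 0, -0.5], "dr": [0, 0, 0]}, {"slide": [0, 0, -1], "dr": [0, 0, 0]}, {"slide": [0, 0, -1], "dr": [0, 0, 0]}, {"slide": [0, 0, -1], "dr": [0, 0, 0]}, {"slide": [0, 0, -1], "dr": [0, 0, 0]}])

```text
time_s: 8.58
ee_pos: [0.6272, 0.0911, 0.1301]
tcp_rot: [[-1.0, 0.0, 0.0], [0.0, 1.0, 0.0], [-0.0, 0.0, -1.0]]
wrist_force: [0.4, 0.5, 0.0]
gripper_width: 0.0511
grip_force: 0.0
```

servo_tool(series=[{"slide": [0, 0, -0.5], "dr": [0, 0, 0]}, {"slide": [0.44, -0.99, 0], "dr": [0, 0, 0]}, {"slide": [0.44, -0.99, 0], "dr": [0, 0, 0]}, {"slide": [0.44, -0.99, 0], "dr": [0, 0, 0]}, {"slide": [0.44, -0.99, 0], "dr": [0, 0, 0]}])

```text
time_s: 9.0
ee_pos: [0.5914, 0.0112, 0.1384]
tcp_rot: [[-1.0, -0.0, -0.0], [-0.0, 1.0, -0.0], [0.0, -0.0, -1.0]]
wrist_force: [0.5, -0.0, 0.1]
gripper_width: 0.0513
grip_force: 0.0
```

servo_tool(series=[{"slide": [0.44, -0.99, 0], "dr": [0, 0, 0]}, {"slide": [0.44, -0.99, 0], "dr": [0, 0, 0]}, {"slide": [0.44, -0.99, 0], "dr": [0, 0, 0]}, {"slide": [0.44, -0.99, 0], "dr": [0, 0, 0]}, {"slide": [0.44, -0.99, 0], "dr": [0, 0, 0]}])

```text
time_s: 9.42
ee_pos: [0.5474, -0.0879, 0.1384]
tcp_rot: [[-1.0, 0.0, -0.0], [0.0, 1.0, -0.0], [0.0, -0.0, -1.0]]
wrist_force: [0.3, 0.3, 1.5]
gripper_width: 0.0514
grip_force: 0.0
```

servo_tool(series=[{"slide": [0.44, -0.99, 0], "dr": [0, 0, 0]}, {"slide": [0.44, -0.99, 0], "dr": [0, 0, 0]}, {"slide": [0.44, -0.99, 0], "dr": [0, 0, 0]}, {"slide": [0.44, -0.99, 0], "dr": [0, 0, 0]}, {"slide": [0.44, -0.99, 0], "dr": [0, 0, 0]}])

```text
time_s: 9.83
ee_pos: [0.5034, -0.1869, 0.1384]
tcp_rot: [[-1.0, 0.0, 0.0], [0.0, 1.0, -0.0], [-0.0, -0.0, -1.0]]
wrist_force: [0.3, -0.3, 1.1]
gripper_width: 0.0513
grip_force: 0.0
```

servo_tool(series=[{"slide": [0.44, -0.99, 0], "dr": [0, 0, 0]}, {"slide": [0.44, -0.99, 0], "dr": [0, 0, 0]}, {"slide": [0.44, -0.99, 0], "dr": [0, 0, 0]}, {"slide": [0.44, -0.99, 0], "dr": [0, 0, 0]}, {"slide": [0.44, -0.99, 0], "dr": [0, 0, 0]}])

```text
time_s: 10.25
ee_pos: [0.4594, -0.2859, 0.1384]
tcp_rot: [[-1.0, 0.0, -0.0], [0.0, 1.0, 0.0], [0.0, 0.0, -1.0]]
wrist_force: [0.0, -0.8, 0.9]
gripper_width: 0.0514
grip_force: 0.0
```

servo_tool(series=[{"slide": [0.44, -0.99, 0], "dr": [0, 0, 0]}, {"slide": [0, 0, 0], "dr": [0, 0, 0]}, {"slide": [0, 0, 0], "dr": [0, 0, 0]}, {"slide": [0, 0, 0], "dr": [0, 0, 0]}, {"slide": [0, 0, 0], "dr": [0, 0, 0]}])

```text
time_s: 10.67
ee_pos: [0.4515, -0.3041, 0.1383]
tcp_rot: [[-1.0, -0.001, -0.0], [-0.001, 1.0, 0.0], [0.0, 0.0, -1.0]]
wrist_force: [-0.3, 0.3, -0.2]
gripper_width: 0.0509
grip_force: 0.0
```

Run:
```python
from h import *
snap('side','s3'); print(sensors.read_state()['ee_pos'])
im=cv2.imread('pics/s3.png'); a=cv2.resize(im[220:340,190:350],None,fx=2.5,fy=2.5); b=cv2.resize(im[60:180,300:460],None,fx=2.5,fy=2.5)
cv2.imwrite('pics/c7.png',np.hstack([a,b]))
```

```text
[ 0.45152885 -0.30407698  0.13830206]
```

View pics/c7.png

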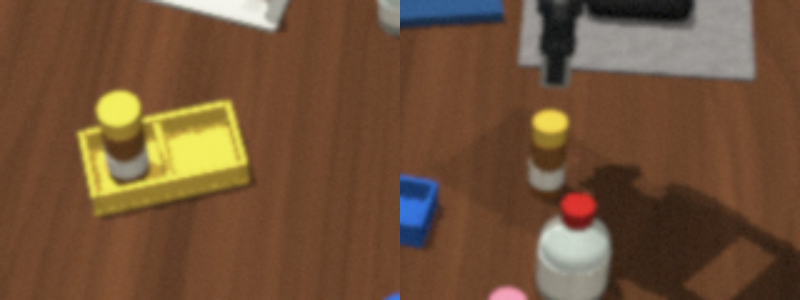

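c7 shows the first amber vial upright in the far bay and the jaws above the second one (cap at crop (550,122)). I'll grip that one next.

servo_tool(series=[{"slide": [0, -0.1, 0.6], "dr": [0, 0, 0]}, {"slide": [0, 0, 0.6], "dr": [0, 0, 0]}, {"slide": [0, 0, 0.6], "dr": [0, 0, 0]}, {"slide": [0, 0, 0.6], "dr": [0, 0, 0]}, {"slide": [0, 0, 0.6], "dr": [0, 0, 0]}])

```text
time_s: 11.13
ee_pos: [0.4509, -0.3065, 0.0764]
tcp_rot: [[-1.0, 0.0, -0.001], [0.0, 1.0, 0.001], [0.001, 0.001, -1.0]]
wrist_force: [-0.5, -1.0, 0.2]
gripper_width: 0.0516
grip_force: 0.0
```

servo_tool(series=[{"slide": [0, 0, 0.6], "dr": [0, 0, 0]}, {"slide": [0, 0, 0.6], "dr": [0, 0, 0]}, {"slide": [0, 0, 0.5], "dr": [0, 0, 0]}, {"slide": [0, 0, 0.3], "dr": [0, 0, 0]}, {"slide": [0, 0, 0.2], "dr": [0, 0, 0]}])

```text
time_s: 11.55
ee_pos: [0.451, -0.3067, 0.0333]
tcp_rot: [[-1.0, 0.0, -0.001], [0.0, 1.0, 0.001], [0.001, 0.001, -1.0]]
wrist_force: [0.1, -0.4, -0.2]
gripper_width: 0.0512
grip_force: 0.0
```

servo_tool(series=[{"slide": [0, 0, 0], "dr": [0, 0, 0]}, {"slide": [0, 0, 0], "dr": [0, 0, 0]}, {"slide": [0, 0, 0], "dr": [0, 0, 0]}, {"slide": [0, 0, 0], "dr": [0, 0, 0]}, {"slide": [0, 0, 0], "dr": [0, 0, 0]}], grip=0)

```text
time_s: 11.97
ee_pos: [0.4513, -0.307, 0.0347]
tcp_rot: [[-1.0, 0.0, 0.001], [0.0, 1.0, -0.0], [-0.001, -0.0, -1.0]]
wrist_force: [-0.3, 0.7, -0.0]
gripper_width: 0.0271
grip_force: 26.8
```

servo_tool(series=[{"slide": [0, 0, 0], "dr": [0, 0, 0]}, {"slide": [0, 0, 0], "dr": [0, 0, 0]}, {"slide": [0, 0, 0], "dr": [0, 0, 0]}, {"slide": [0, 0, 0], "dr": [0, 0, 0]}, {"slide": [0, 0, 0], "dr": [0, 0, 0]}])

```text
time_s: 12.38
ee_pos: [0.4513, -0.3069, 0.0346]
tcp_rot: [[-1.0, 0.0, 0.0], [0.0, 1.0, -0.0], [-0.0, -0.0, -1.0]]
wrist_force: [-0.6, 0.6, 3.6]
gripper_width: 0.0274
grip_force: 27.1
```

servo_tool(series=[{"slide": [0, 0, -1], "dr": [0, 0, 0]}, {"slide": [0, 0, -1], "dr": [0, 0, 0]}, {"slide": [0, 0, -1], "dr": [0, 0, 0]}, {"slide": [0, 0, -1], "dr": [0, 0, 0]}, {"slide": [0, 0, -1], "dr": [0, 0, 0]}])

```text
time_s: 12.8
ee_pos: [0.451, -0.3067, 0.1351]
tcp_rot: [[-1.0, 0.0, -0.0], [0.0, 1.0, 0.0], [0.0, 0.0, -1.0]]
wrist_force: [0.6, -0.7, -0.3]
gripper_width: 0.0271
grip_force: 26.8
```

servo_tool(series=[{"slide": [-0.325, 0.95, 0], "dr": [0, 0, 0]}, {"slide": [-0.325, 0.95, 0], "dr": [0, 0, 0]}, {"slide": [-0.325, 0.95, 0], "dr": [0, 0, 0]}, {"slide": [-0.325, 0.95, 0], "dr": [0, 0, 0]}, {"slide": [-0.325, 0.95, 0], "dr": [0, 0, 0]}])

```text
time_s: 13.22
ee_pos: [0.4838, -0.2109, 0.1341]
tcp_rot: [[-1.0, 0.0, -0.0], [0.0, 1.0, 0.0], [0.0, 0.0, -1.0]]
wrist_force: [0.0, -0.2, -0.2]
gripper_width: 0.0273
grip_force: 26.9
```

servo_tool(series=[{"slide": [-0.325, 0.95, 0], "dr": [0, 0, 0]}, {"slide": [-0.325, 0.95, 0], "dr": [0, 0, 0]}, {"slide": [-0.325, 0.95, 0], "dr": [0, 0, 0]}, {"slide": [-0.325, 0.95, 0], "dr": [0, 0, 0]}, {"slide": [-0.325, 0.95, 0], "dr": [0, 0, 0]}])

```text
time_s: 13.63
ee_pos: [0.5163, -0.1158, 0.1341]
tcp_rot: [[-1.0, 0.0, -0.0], [0.0, 1.0, 0.0], [0.0, 0.0, -1.0]]
wrist_force: [1.2, 0.4, 0.1]
gripper_width: 0.0277
grip_force: 26.9
```

servo_tool(series=[{"slide": [-0.325, 0.95, 0], "dr": [0, 0, 0]}, {"slide": [-0.325, 0.95, 0], "dr": [0, 0, 0]}, {"slide": [-0.325, 0.95, 0], "dr": [0, 0, 0]}, {"slide": [-0.325, 0.95, 0], "dr": [0, 0, 0]}, {"slide": [-0.325, 0.95, 0], "dr": [0, 0, 0]}])

```text
time_s: 14.05
ee_pos: [0.5488, -0.0209, 0.1341]
tcp_rot: [[-1.0, 0.0, -0.0], [0.0, 1.0, 0.0], [0.0, 0.0, -1.0]]
wrist_force: [0.3, 0.5, 0.8]
gripper_width: 0.0272
grip_force: 26.9
```

servo_tool(series=[{"slide": [-0.325, 0.95, 0], "dr": [0, 0, 0]}, {"slide": [-0.325, 0.95, 0], "dr": [0, 0, 0]}, {"slide": [-0.325, 0.95, 0], "dr": [0, 0, 0]}, {"slide": [-0.325, 0.95, 0], "dr": [0, 0, 0]}, {"slide": [-0.325, 0.95, 0], "dr": [0, 0, 0]}])

```text
time_s: 14.47
ee_pos: [0.5813, 0.0741, 0.134]
tcp_rot: [[-1.0, 0.0, -0.0], [0.0, 1.0, -0.0], [0.0, -0.0, -1.0]]
wrist_force: [0.0, -0.3, -0.7]
gripper_width: 0.0276
grip_force: 26.9
```

servo_tool(series=[{"slide": [0, 0, 0], "dr": [0, 0, 0]}, {"slide": [0, 0, 0.6], "dr": [0, 0, 0]}, {"slide": [0, 0, 0.8], "dr": [0, 0, 0]}, {"slide": [0, 0, 0.8], "dr": [0, 0, 0]}, {"slide": [0, 0, 0.8], "dr": [0, 0, 0]}])

```text
time_s: 14.88
ee_pos: [0.5806, 0.0722, 0.0726]
tcp_rot: [[-1.0, 0.001, -0.001], [0.001, 1.0, -0.0], [0.001, -0.0, -1.0]]
wrist_force: [0.3, -0.2, -1.0]
gripper_width: 0.0272
grip_force: 26.9
```

servo_tool(series=[{"slide": [0, 0, 0.6], "dr": [0, 0, 0]}, {"slide": [0, 0, 0.5], "dr": [0, 0, 0]}, {"slide": [0, 0, 0.4], "dr": [0, 0, 0]}, {"slide": [0, 0, 0.2], "dr": [0, 0, 0]}, {"slide": [0, 0, 0], "dr": [0, 0, 0]}])

```text
time_s: 15.3
ee_pos: [0.581, 0.073, 0.0395]
tcp_rot: [[-1.0, 0.0, -0.001], [0.0, 1.0, -0.0], [0.001, -0.0, -1.0]]
wrist_force: [0.2, -0.1, -0.5]
gripper_width: 0.0269
grip_force: 26.9
```

servo_tool(series=[{"slide": [0, 0, 0], "dr": [0, 0, 0]}, {"slide": [0, 0, 0], "dr": [0, 0, 0]}, {"slide": [0, 0, 0], "dr": [0, 0, 0]}, {"slide": [0, 0, 0], "dr": [0, 0, 0]}, {"slide": [0, 0, 0], "dr": [0, 0, 0]}])

```text
time_s: 15.72
ee_pos: [0.5814, 0.0732, 0.0406]
tcp_rot: [[-1.0, 0.0, 0.001], [0.0, 1.0, 0.0], [-0.001, 0.0, -1.0]]
wrist_force: [-0.4, 0.6, -1.0]
gripper_width: 0.0273
grip_force: 26.9
```

servo_tool(series=[{"slide": [0, 0, 0.05], "dr": [0, 0, 0]}, {"slide": [0, 0, 0.03], "dr": [0, 0, 0]}, {"slide": [0, 0, 0.02], "dr": [0, 0, 0]}, {"slide": [0, 0, 0], "dr": [0, 0, 0]}, {"slide": [0, 0, 0], "dr": [0, 0, 0]}])

```text
time_s: 16.13
ee_pos: [0.5813, 0.0731, 0.0386]
tcp_rot: [[-1.0, 0.0, 0.0], [0.0, 1.0, -0.0], [-0.0, -0.0, -1.0]]
wrist_force: [-2.2, 0.0, 4.2]
gripper_width: 0.0271
grip_force: 27.3
```

servo_tool(series=[{"slide": [0, 0, 0], "dr": [0, 0, 0]}, {"slide": [0, 0, 0], "dr": [0, 0, 0]}, {"slide": [0, 0, 0], "dr": [0, 0, 0]}, {"slide": [0, 0, 0], "dr": [0, 0, 0]}, {"slide": [0, 0, 0], "dr": [0, 0, 0]}], grip=0.5)

```text
time_s: 16.55
ee_pos: [0.5812, 0.0731, 0.0382]
tcp_rot: [[-1.0, 0.0, -0.0], [0.0, 1.0, -0.0], [0.0, -0.0, -1.0]]
wrist_force: [-0.3, 0.8, 0.4]
gripper_width: 0.0423
grip_force: 0.0
```

servo_tool(series=[{"slide": [0, 0, -0.5], "dr": [0, 0, 0]}, {"slide": [0, 0, -1], "dr": [0, 0, 0]}, {"slide": [0, 0, -1], "dr": [0, 0, 0]}, {"slide": [0, 0, -1], "dr": [0, 0, 0]}, {"slide": [0, 0, -1], "dr": [0, 0, 0]}])

```text
time_s: 16.97
ee_pos: [0.5812, 0.0732, 0.1301]
tcp_rot: [[-1.0, 0.0, 0.001], [0.0, 1.0, 0.0], [-0.001, 0.0, -1.0]]
wrist_force: [0.7, -0.5, 0.1]
gripper_width: 0.0426
grip_force: 0.0
```

servo_tool(series=[{"slide": [0, 0, -0.5], "dr": [0, 0, 0]}, {"slide": [0.9, -0.93, 0], "dr": [0, 0, 0]}, {"slide": [0.9, -0.93, 0], "dr": [0, 0, 0]}, {"slide": [0.9, -0.93, 0], "dr": [0, 0, 0]}, {"slide": [0.9, -0.93, 0], "dr": [0, 0, 0]}])

```text
time_s: 17.38
ee_pos: [0.5082, -0.0019, 0.1383]
tcp_rot: [[-1.0, -0.0, -0.0], [-0.0, 1.0, -0.0], [0.0, -0.0, -1.0]]
wrist_force: [1.0, -0.1, 0.5]
gripper_width: 0.0427
grip_force: 0.0
```

servo_tool(series=[{"slide": [0.9, -0.93, 0], "dr": [0, 0, 0]}, {"slide": [0.9, -0.93, 0], "dr": [0, 0, 0]}, {"slide": [0.9, -0.93, 0], "dr": [0, 0, 0]}, {"slide": [0, 0, 0], "dr": [0, 0, 0]}, {"slide": [0, 0, 0], "dr": [0, 0, 0]}])

```text
time_s: 17.8
ee_pos: [0.455, -0.0576, 0.1387]
tcp_rot: [[-1.0, 0.002, 0.001], [0.002, 1.0, -0.0], [-0.001, -0.0, -1.0]]
wrist_force: [0.3, -0.3, -0.1]
gripper_width: 0.0428
grip_force: 0.0
```

Run:
```python
from h import *
snap('side','s4'); print(sensors.read_state()['ee_pos'])
crop('s4',200,130,420,310,3,'c8')
```

```text
[ 0.45548549 -0.05708442  0.13863807]
```

View pics/c8.png

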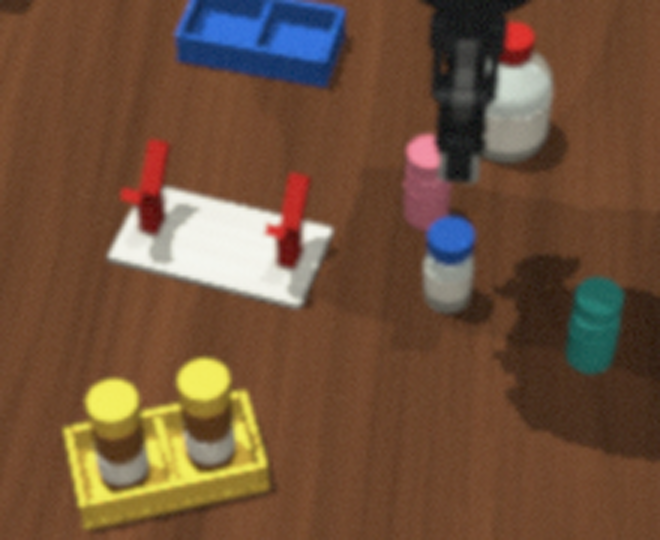

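c8 shows both amber vials upright in the yellow tray and the jaws over the blue-capped clear vial (450,240). The pink decoy at (427,180) is clear of the fingers. I'll grip the clear vial.

servo_tool(series=[{"slide": [0, 0, 0.6], "dr": [0, 0, 0]}, {"slide": [0, 0, 0.6], "dr": [0, 0, 0]}, {"slide": [0, 0, 0.6], "dr": [0, 0, 0]}, {"slide": [0, 0, 0.6], "dr": [0, 0, 0]}, {"slide": [0, 0, 0.6], "dr": [0, 0, 0]}])

```text
time_s: 18.27
ee_pos: [0.4559, -0.0563, 0.0776]
tcp_rot: [[-1.0, -0.001, 0.0], [-0.001, 1.0, 0.0], [-0.0, 0.0, -1.0]]
wrist_force: [0.2, 0.3, 0.3]
gripper_width: 0.0427
grip_force: 0.0
```

servo_tool(series=[{"slide": [0, 0, 0.6], "dr": [0, 0, 0]}, {"slide": [0, 0, 0.6], "dr": [0, 0, 0]}, {"slide": [0, 0, 0.5], "dr": [0, 0, 0]}, {"slide": [0, 0, 0.4], "dr": [0, 0, 0]}, {"slide": [0, 0, 0.2], "dr": [0, 0, 0]}])

```text
time_s: 18.68
ee_pos: [0.4552, -0.0566, 0.0312]
tcp_rot: [[-1.0, -0.0, -0.001], [-0.0, 1.0, 0.0], [0.001, 0.0, -1.0]]
wrist_force: [-0.1, -0.2, -0.7]
gripper_width: 0.0427
grip_force: 0.0
```

servo_tool(series=[{"slide": [0, 0, 0], "dr": [0, 0, 0]}, {"slide": [0, 0, 0], "dr": [0, 0, 0]}, {"slide": [0, 0, 0], "dr": [0, 0, 0]}, {"slide": [0, 0, 0], "dr": [0, 0, 0]}, {"slide": [0, 0, 0], "dr": [0, 0, 0]}], grip=0)

```text
time_s: 19.1
ee_pos: [0.4554, -0.0571, 0.0327]
tcp_rot: [[-1.0, 0.0, 0.001], [0.0, 1.0, -0.0], [-0.001, -0.0, -1.0]]
wrist_force: [-0.6, 0.2, -1.1]
gripper_width: 0.0271
grip_force: 26.8
```

servo_tool(series=[{"slide": [0, 0, 0], "dr": [0, 0, 0]}, {"slide": [0, 0, 0], "dr": [0, 0, 0]}, {"slide": [0, 0, 0], "dr": [0, 0, 0]}, {"slide": [0, 0, 0], "dr": [0, 0, 0]}, {"slide": [0, 0, 0], "dr": [0, 0, 0]}])

```text
time_s: 19.52
ee_pos: [0.4552, -0.057, 0.0323]
tcp_rot: [[-1.0, 0.0, 0.0], [0.0, 1.0, -0.0], [-0.0, -0.0, -1.0]]
wrist_force: [-0.4, 0.8, -0.8]
gripper_width: 0.0272
grip_force: 26.8
```

servo_tool(series=[{"slide": [0, 0, -0.9], "dr": [0, 0, 0]}, {"slide": [0, 0, -0.9], "dr": [0, 0, 0]}, {"slide": [0, 0, -0.9], "dr": [0, 0, 0]}, {"slide": [0, 0, -0.9], "dr": [0, 0, 0]}, {"slide": [0, 0, -0.9], "dr": [0, 0, 0]}])

```text
time_s: 19.93
ee_pos: [0.4551, -0.057, 0.1232]
tcp_rot: [[-1.0, 0.0, -0.0], [0.0, 1.0, 0.0], [0.0, 0.0, -1.0]]
wrist_force: [0.4, 0.6, -0.9]
gripper_width: 0.0269
grip_force: 26.8
```

servo_tool(series=[{"slide": [-0.68, -0.87, 0], "dr": [0, 0, 0]}, {"slide": [-0.68, -0.87, 0], "dr": [0, 0, 0]}, {"slide": [-0.68, -0.87, 0], "dr": [0, 0, 0]}, {"slide": [-0.68, -0.87, 0], "dr": [0, 0, 0]}, {"slide": [-0.68, -0.87, 0], "dr": [0, 0, 0]}])

```text
time_s: 20.35
ee_pos: [0.5237, -0.1449, 0.1222]
tcp_rot: [[-1.0, 0.0, -0.0], [0.0, 1.0, 0.0], [0.0, 0.0, -1.0]]
wrist_force: [-0.1, 0.7, -0.2]
gripper_width: 0.0269
grip_force: 26.8
```

servo_tool(series=[{"slide": [-0.68, -0.87, 0], "dr": [0, 0, 0]}, {"slide": [-0.68, -0.87, 0], "dr": [0, 0, 0]}, {"slide": [-0.68, -0.87, 0], "dr": [0, 0, 0]}, {"slide": [-0.68, -0.87, 0], "dr": [0, 0, 0]}, {"slide": [-0.68, -0.87, 0], "dr": [0, 0, 0]}])

```text
time_s: 20.77
ee_pos: [0.5917, -0.2319, 0.122]
tcp_rot: [[-1.0, 0.0, -0.0], [0.0, 1.0, 0.0], [0.0, 0.0, -1.0]]
wrist_force: [0.1, -0.0, -0.4]
gripper_width: 0.027
grip_force: 26.8
```

servo_tool(series=[{"slide": [-0.68, -0.87, 0], "dr": [0, 0, 0]}, {"slide": [-0.68, -0.87, 0], "dr": [0, 0, 0]}, {"slide": [0, 0, 0], "dr": [0, 0, 0]}, {"slide": [0, 0, 0], "dr": [0, 0, 0]}, {"slide": [0, 0, 0], "dr": [0, 0, 0]}])

```text
time_s: 21.18
ee_pos: [0.618, -0.2654, 0.1218]
tcp_rot: [[-1.0, 0.0, -0.001], [0.0, 1.0, 0.001], [0.001, 0.001, -1.0]]
wrist_force: [0.1, 0.4, -1.1]
gripper_width: 0.0269
grip_force: 26.8
```

servo_tool(series=[{"slide": [0, 0, 0.6], "dr": [0, 0, 0]}, {"slide": [0, 0, 0.7], "dr": [0, 0, 0]}, {"slide": [0, 0, 0.7], "dr": [0, 0, 0]}, {"slide": [0, 0, 0.6], "dr": [0, 0, 0]}, {"slide": [0, 0, 0.5], "dr": [0, 0, 0]}])

```text
time_s: 21.6
ee_pos: [0.6177, -0.2654, 0.0578]
tcp_rot: [[-1.0, -0.0, -0.002], [-0.0, 1.0, 0.001], [0.002, 0.001, -1.0]]
wrist_force: [-0.2, 0.1, -0.0]
gripper_width: 0.0272
grip_force: 26.8
```

servo_tool(series=[{"slide": [0, 0, 0.4], "dr": [0, 0, 0]}, {"slide": [0, 0, 0.3], "dr": [0, 0, 0]}, {"slide": [0, 0, 0.2], "dr": [0, 0, 0]}, {"slide": [0, 0, 0.15], "dr": [0, 0, 0]}, {"slide": [0, 0, 0], "dr": [0, 0, 0]}])

```text
time_s: 22.02
ee_pos: [0.6183, -0.2659, 0.0389]
tcp_rot: [[-1.0, 0.0, -0.0], [0.0, 1.0, 0.0], [0.0, 0.0, -1.0]]
wrist_force: [0.7, -1.5, -0.9]
gripper_width: 0.027
grip_force: 26.8
```

servo_tool(series=[{"slide": [0, 0, 0], "dr": [0, 0, 0]}, {"slide": [0, 0, 0], "dr": [0, 0, 0]}, {"slide": [0, 0, 0], "dr": [0, 0, 0]}, {"slide": [0, 0, 0], "dr": [0, 0, 0]}, {"slide": [0, 0, 0], "dr": [0, 0, 0]}])

```text
time_s: 22.43
ee_pos: [0.6185, -0.2659, 0.0395]
tcp_rot: [[-1.0, 0.0, 0.0], [0.0, 1.0, -0.0], [-0.0, -0.0, -1.0]]
wrist_force: [0.2, -0.6, -0.6]
gripper_width: 0.0269
grip_force: 26.8
```

servo_tool(series=[{"slide": [0, 0, 0.06], "dr": [0, 0, 0]}, {"slide": [0, 0, 0.05], "dr": [0, 0, 0]}, {"slide": [0, 0, 0.04], "dr": [0, 0, 0]}, {"slide": [0, 0, 0], "dr": [0, 0, 0]}, {"slide": [0, 0, 0], "dr": [0, 0, 0]}])

```text
time_s: 22.85
ee_pos: [0.6184, -0.2658, 0.0362]
tcp_rot: [[-1.0, 0.0, -0.0], [0.0, 1.0, 0.0], [0.0, 0.0, -1.0]]
wrist_force: [0.1, -0.4, -0.8]
gripper_width: 0.0272
grip_force: 26.9
```

servo_tool(series=[{"slide": [0, 0, 0], "dr": [0, 0, 0]}, {"slide": [0, 0, 0], "dr": [0, 0, 0]}, {"slide": [0, 0, 0], "dr": [0, 0, 0]}, {"slide": [0, 0, 0], "dr": [0, 0, 0]}, {"slide": [0, 0, 0], "dr": [0, 0, 0]}], grip=0.5)

```text
time_s: 23.27
ee_pos: [0.6184, -0.2659, 0.0363]
tcp_rot: [[-1.0, 0.0, 0.0], [0.0, 1.0, -0.0], [-0.0, -0.0, -1.0]]
wrist_force: [0.8, 0.1, -0.1]
gripper_width: 0.0425
grip_force: 0.0
```

servo_tool(series=[{"slide": [0, 0, -0.5], "dr": [0, 0, 0]}, {"slide": [0, 0, -1], "dr": [0, 0, 0]}, {"slide": [0, 0, -1], "dr": [0, 0, 0]}, {"slide": [0, 0, -1], "dr": [0, 0, 0]}, {"slide": [0, 0, -1], "dr": [0, 0, 0]}])

```text
time_s: 23.68
ee_pos: [0.6184, -0.2659, 0.1281]
tcp_rot: [[-1.0, 0.0, 0.001], [0.0, 1.0, -0.0], [-0.001, -0.0, -1.0]]
wrist_force: [0.4, 0.7, -0.8]
gripper_width: 0.0425
grip_force: 0.0
```

servo_tool(series=[{"slide": [0.36, 0.95, -0.1], "dr": [0, 0, 0]}, {"slide": [0.36, 0.95, -0.1], "dr": [0, 0, 0]}, {"slide": [0.36, 0.95, -0.1], "dr": [0, 0, 0]}, {"slide": [0.36, 0.95, -0.1], "dr": [0, 0, 0]}, {"slide": [0.36, 0.95, -0.1], "dr": [0, 0, 0]}])

```text
time_s: 24.1
ee_pos: [0.582, -0.17, 0.1373]
tcp_rot: [[-1.0, 0.0, 0.001], [0.0, 1.0, -0.0], [-0.001, -0.0, -1.0]]
wrist_force: [0.6, 0.5, 0.4]
gripper_width: 0.0427
grip_force: 0.0
```

servo_tool(series=[{"slide": [0.36, 0.95, 0], "dr": [0, 0, 0]}, {"slide": [0.36, 0.95, 0], "dr": [0, 0, 0]}, {"slide": [0.36, 0.95, 0], "dr": [0, 0, 0]}, {"slide": [0.36, 0.95, 0], "dr": [0, 0, 0]}, {"slide": [0.36, 0.95, 0], "dr": [0, 0, 0]}])

```text
time_s: 24.52
ee_pos: [0.5461, -0.075, 0.1372]
tcp_rot: [[-1.0, 0.0, 0.001], [0.0, 1.0, -0.0], [-0.001, -0.0, -1.0]]
wrist_force: [0.3, -0.1, -1.7]
gripper_width: 0.0428
grip_force: 0.0
```

servo_tool(series=[{"slide": [0.36, 0.95, 0], "dr": [0, 0, 0]}, {"slide": [0.36, 0.95, 0], "dr": [0, 0, 0]}, {"slide": [0.36, 0.95, 0], "dr": [0, 0, 0]}, {"slide": [0.36, 0.95, 0], "dr": [0, 0, 0]}, {"slide": [0.36, 0.95, 0], "dr": [0, 0, 0]}])

```text
time_s: 24.93
ee_pos: [0.5101, 0.02, 0.1372]
tcp_rot: [[-1.0, 0.0, 0.001], [0.0, 1.0, -0.0], [-0.001, -0.0, -1.0]]
wrist_force: [0.1, -0.2, 0.1]
gripper_width: 0.0426
grip_force: 0.0
```

servo_tool(series=[{"slide": [0.36, 0.95, 0], "dr": [0, 0, 0]}, {"slide": [0.36, 0.95, 0], "dr": [0, 0, 0]}, {"slide": [0.36, 0.95, 0], "dr": [0, 0, 0]}, {"slide": [0.36, 0.95, 0], "dr": [0, 0, 0]}, {"slide": [0.36, 0.95, 0], "dr": [0, 0, 0]}])

```text
time_s: 25.35
ee_pos: [0.4741, 0.1151, 0.1372]
tcp_rot: [[-1.0, 0.0, 0.001], [0.0, 1.0, 0.0], [-0.001, 0.0, -1.0]]
wrist_force: [0.3, -0.2, 0.0]
gripper_width: 0.0429
grip_force: 0.0
```

servo_tool(series=[{"slide": [0.36, 0.95, 0], "dr": [0, 0, 0]}, {"slide": [0.36, 0.95, 0], "dr": [0, 0, 0]}, {"slide": [0.36, 0.95, 0], "dr": [0, 0, 0]}, {"slide": [0.36, 0.95, 0], "dr": [0, 0, 0]}, {"slide": [0.36, 0.95, 0], "dr": [0, 0, 0]}])

```text
time_s: 25.77
ee_pos: [0.4382, 0.2101, 0.1372]
tcp_rot: [[-1.0, 0.0, 0.001], [0.0, 1.0, 0.0], [-0.001, 0.0, -1.0]]
wrist_force: [0.2, 0.1, 0.2]
gripper_width: 0.0426
grip_force: 0.0
```

servo_tool(series=[{"slide": [0, 0, 0], "dr": [0, 0, 0]}, {"slide": [0, 0, 0], "dr": [0, 0, 0]}, {"slide": [0, 0, 0], "dr": [0, 0, 0]}, {"slide": [0, 0, 0], "dr": [0, 0, 0]}, {"slide": [0, 0, 0], "dr": [0, 0, 0]}])

```text
time_s: 26.18
ee_pos: [0.4387, 0.2086, 0.1364]
tcp_rot: [[-1.0, 0.001, 0.0], [0.001, 1.0, 0.0], [-0.0, 0.0, -1.0]]
wrist_force: [0.5, 0.1, -0.2]
gripper_width: 0.0427
grip_force: 0.0
```

Run:
```python
from h import *
snap('side','s5'); print(sensors.read_state()['ee_pos'])
im=cv2.imread('pics/s5.png'); a=cv2.resize(im[90:230,230:390],None,fx=2.5,fy=2.5); b=cv2.resize(im[290:430,290:450],None,fx=2.5,fy=2.5)
cv2.imwrite('pics/c9.png',np.hstack([a,b]))
```

```text
[0.43873876 0.20861239 0.13640198]
```

View pics/c9.png

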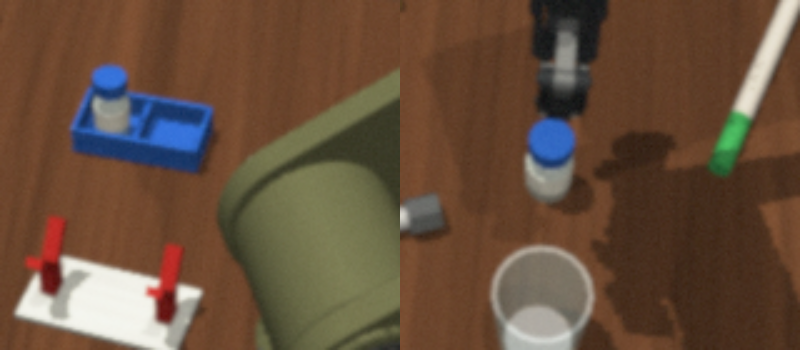

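c9 shows the first clear vial upright in the blue tray's far bay and the jaws above the second clear vial (cap at crop (552,140)). I'll grip and carry it.

servo_tool(series=[{"slide": [0, 0.05, 0.6], "dr": [0, 0, 0]}, {"slide": [0, 0, 0.6], "dr": [0, 0, 0]}, {"slide": [0, 0, 0.6], "dr": [0, 0, 0]}, {"slide": [0, 0, 0.6], "dr": [0, 0, 0]}, {"slide": [0, 0, 0.6], "dr": [0, 0, 0]}])

```text
time_s: 26.65
ee_pos: [0.4386, 0.2098, 0.0758]
tcp_rot: [[-1.0, 0.001, 0.0], [0.001, 1.0, -0.0], [-0.0, -0.0, -1.0]]
wrist_force: [-0.0, 0.3, -0.5]
gripper_width: 0.0427
grip_force: 0.0
```

servo_tool(series=[{"slide": [0, 0, 0.6], "dr": [0, 0, 0]}, {"slide": [0, 0, 0.6], "dr": [0, 0, 0]}, {"slide": [0, 0, 0.5], "dr": [0, 0, 0]}, {"slide": [0, 0, 0.3], "dr": [0, 0, 0]}, {"slide": [0, 0, 0.2], "dr": [0, 0, 0]}])

```text
time_s: 27.07
ee_pos: [0.4384, 0.2099, 0.0317]
tcp_rot: [[-1.0, 0.0, -0.001], [0.0, 1.0, -0.0], [0.001, -0.0, -1.0]]
wrist_force: [-0.4, -0.3, -0.4]
gripper_width: 0.0427
grip_force: 0.0
```

servo_tool(series=[{"slide": [0, 0, 0], "dr": [0, 0, 0]}, {"slide": [0, 0, 0], "dr": [0, 0, 0]}, {"slide": [0, 0, 0], "dr": [0, 0, 0]}, {"slide": [0, 0, 0], "dr": [0, 0, 0]}, {"slide": [0, 0, 0], "dr": [0, 0, 0]}], grip=0)

```text
time_s: 27.48
ee_pos: [0.4386, 0.2103, 0.0326]
tcp_rot: [[-1.0, 0.0, 0.001], [0.0, 1.0, 0.0], [-0.001, 0.0, -1.0]]
wrist_force: [0.0, 0.3, -0.7]
gripper_width: 0.0274
grip_force: 26.6
```

servo_tool(series=[{"slide": [0, 0, 0], "dr": [0, 0, 0]}, {"slide": [0, 0, 0], "dr": [0, 0, 0]}, {"slide": [0, 0, 0], "dr": [0, 0, 0]}, {"slide": [0, 0, 0], "dr": [0, 0, 0]}, {"slide": [0, 0, 0], "dr": [0, 0, 0]}])

```text
time_s: 27.9
ee_pos: [0.4385, 0.2102, 0.0323]
tcp_rot: [[-1.0, 0.0, 0.0], [0.0, 1.0, -0.0], [-0.0, -0.0, -1.0]]
wrist_force: [0.4, -0.5, -0.3]
gripper_width: 0.0271
grip_force: 26.6
```

servo_tool(series=[{"slide": [0, 0, -0.9], "dr": [0, 0, 0]}, {"slide": [0, 0, -0.9], "dr": [0, 0, 0]}, {"slide": [0, 0, -0.9], "dr": [0, 0, 0]}, {"slide": [0, 0, -0.9], "dr": [0, 0, 0]}, {"slide": [0, 0, -0.9], "dr": [0, 0, 0]}])

```text
time_s: 28.32
ee_pos: [0.4383, 0.2101, 0.1232]
tcp_rot: [[-1.0, 0.0, -0.0], [0.0, 1.0, -0.0], [0.0, -0.0, -1.0]]
wrist_force: [-0.5, -0.1, -1.5]
gripper_width: 0.0269
grip_force: 26.6
```

servo_tool(series=[{"slide": [-0.26, -0.935, 0], "dr": [0, 0, 0]}, {"slide": [-0.26, -0.935, 0], "dr": [0, 0, 0]}, {"slide": [-0.26, -0.935, 0], "dr": [0, 0, 0]}, {"slide": [-0.26, -0.935, 0], "dr": [0, 0, 0]}, {"slide": [-0.26, -0.935, 0], "dr": [0, 0, 0]}])

```text
time_s: 28.73
ee_pos: [0.4646, 0.1158, 0.1223]
tcp_rot: [[-1.0, 0.0, 0.0], [0.0, 1.0, -0.0], [-0.0, -0.0, -1.0]]
wrist_force: [-0.2, -0.3, -0.6]
gripper_width: 0.0271
grip_force: 26.6
```

servo_tool(series=[{"slide": [-0.26, -0.935, 0], "dr": [0, 0, 0]}, {"slide": [-0.26, -0.935, 0], "dr": [0, 0, 0]}, {"slide": [-0.26, -0.935, 0], "dr": [0, 0, 0]}, {"slide": [-0.26, -0.935, 0], "dr": [0, 0, 0]}, {"slide": [-0.26, -0.935, 0], "dr": [0, 0, 0]}])

```text
time_s: 29.15
ee_pos: [0.4906, 0.0222, 0.1223]
tcp_rot: [[-1.0, 0.0, -0.0], [0.0, 1.0, -0.0], [0.0, -0.0, -1.0]]
wrist_force: [0.4, -0.0, -0.6]
gripper_width: 0.0272
grip_force: 26.6
```

servo_tool(series=[{"slide": [-0.26, -0.935, 0], "dr": [0, 0, 0]}, {"slide": [-0.26, -0.935, 0], "dr": [0, 0, 0]}, {"slide": [-0.26, -0.935, 0], "dr": [0, 0, 0]}, {"slide": [-0.26, -0.935, 0], "dr": [0, 0, 0]}, {"slide": [-0.26, -0.935, 0], "dr": [0, 0, 0]}])

```text
time_s: 29.57
ee_pos: [0.5165, -0.0713, 0.1222]
tcp_rot: [[-1.0, 0.0, -0.0], [0.0, 1.0, 0.0], [0.0, 0.0, -1.0]]
wrist_force: [0.6, -0.9, -0.1]
gripper_width: 0.027
grip_force: 26.6
```

servo_tool(series=[{"slide": [-0.26, -0.935, 0], "dr": [0, 0, 0]}, {"slide": [-0.26, -0.935, 0], "dr": [0, 0, 0]}, {"slide": [-0.26, -0.935, 0], "dr": [0, 0, 0]}, {"slide": [-0.26, -0.935, 0], "dr": [0, 0, 0]}, {"slide": [-0.26, -0.935, 0], "dr": [0, 0, 0]}])

```text
time_s: 29.98
ee_pos: [0.5425, -0.1648, 0.1222]
tcp_rot: [[-1.0, 0.0, -0.0], [0.0, 1.0, 0.0], [0.0, 0.0, -1.0]]
wrist_force: [0.6, 0.7, -0.4]
gripper_width: 0.027
grip_force: 26.6
```

servo_tool(series=[{"slide": [-0.26, -0.935, 0], "dr": [0, 0, 0]}, {"slide": [-0.26, -0.935, 0], "dr": [0, 0, 0]}, {"slide": [-0.26, -0.935, 0], "dr": [0, 0, 0]}, {"slide": [-0.26, -0.935, 0], "dr": [0, 0, 0]}, {"slide": [-0.26, -0.935, 0], "dr": [0, 0, 0]}])

```text
time_s: 30.4
ee_pos: [0.5685, -0.2583, 0.1221]
tcp_rot: [[-1.0, 0.0, -0.0], [0.0, 1.0, 0.0], [0.0, 0.0, -1.0]]
wrist_force: [0.7, -0.0, -0.6]
gripper_width: 0.0267
grip_force: 26.6
```

servo_tool(series=[{"slide": [0, 0, 0], "dr": [0, 0, 0]}, {"slide": [0, 0, 0], "dr": [0, 0, 0]}, {"slide": [0, 0, 0], "dr": [0, 0, 0]}, {"slide": [0, 0, 0], "dr": [0, 0, 0]}, {"slide": [0, 0, 0], "dr": [0, 0, 0]}])

```text
time_s: 30.82
ee_pos: [0.5684, -0.2566, 0.1224]
tcp_rot: [[-1.0, -0.001, -0.0], [-0.001, 1.0, 0.0], [0.0, 0.0, -1.0]]
wrist_force: [0.6, -0.3, -0.5]
gripper_width: 0.0276
grip_force: 26.6
```

Next I'll lower to z ≈ 0.0363 (4.3 units) in stages, as before.

servo_tool(series=[{"slide": [0, 0, 0.6], "dr": [0, 0, 0]}, {"slide": [0, 0, 0.7], "dr": [0, 0, 0]}, {"slide": [0, 0, 0.7], "dr": [0, 0, 0]}, {"slide": [0, 0, 0.6], "dr": [0, 0, 0]}, {"slide": [0, 0, 0.5], "dr": [0, 0, 0]}])

```text
time_s: 31.23
ee_pos: [0.568, -0.2569, 0.0585]
tcp_rot: [[-1.0, -0.0, -0.001], [-0.0, 1.0, 0.001], [0.001, 0.001, -1.0]]
wrist_force: [-1.2, -0.3, 0.8]
gripper_width: 0.0271
grip_force: 26.6
```

servo_tool(series=[{"slide": [0, 0, 0.4], "dr": [0, 0, 0]}, {"slide": [0, 0, 0.3], "dr": [0, 0, 0]}, {"slide": [0, 0, 0.2], "dr": [0, 0, 0]}, {"slide": [0, 0, 0.15], "dr": [0, 0, 0]}, {"slide": [0, 0, 0.05], "dr": [0, 0, 0]}])

```text
time_s: 31.65
ee_pos: [0.5684, -0.2574, 0.0381]
tcp_rot: [[-1.0, 0.0, 0.0], [0.0, 1.0, -0.0], [-0.0, -0.0, -1.0]]
wrist_force: [-0.4, -0.7, -0.6]
gripper_width: 0.0272
grip_force: 26.6
```

servo_tool(series=[{"slide": [0, 0, 0.05], "dr": [0, 0, 0]}, {"slide": [0, 0, 0], "dr": [0, 0, 0]}, {"slide": [0, 0, 0], "dr": [0, 0, 0]}, {"slide": [0, 0, 0], "dr": [0, 0, 0]}, {"slide": [0, 0, 0], "dr": [0, 0, 0]}])

```text
time_s: 32.07
ee_pos: [0.5685, -0.2574, 0.0375]
tcp_rot: [[-1.0, 0.0, 0.0], [0.0, 1.0, -0.0], [-0.0, -0.0, -1.0]]
wrist_force: [-0.7, 0.5, -1.0]
gripper_width: 0.0272
grip_force: 26.6
```

servo_tool(series=[{"slide": [0, 0, 0.04], "dr": [0, 0, 0]}, {"slide": [0, 0, 0.02], "dr": [0, 0, 0]}, {"slide": [0, 0, 0], "dr": [0, 0, 0]}, {"slide": [0, 0, 0], "dr": [0, 0, 0]}, {"slide": [0, 0, 0], "dr": [0, 0, 0]}])

```text
time_s: 32.48
ee_pos: [0.5685, -0.2574, 0.0362]
tcp_rot: [[-1.0, 0.0, 0.0], [0.0, 1.0, -0.0], [-0.0, -0.0, -1.0]]
wrist_force: [0.3, 0.6, 1.5]
gripper_width: 0.0272
grip_force: 26.8
```

servo_tool(series=[{"slide": [0, 0, 0], "dr": [0, 0, 0]}, {"slide": [0, 0, 0], "dr": [0, 0, 0]}, {"slide": [0, 0, 0], "dr": [0, 0, 0]}, {"slide": [0, 0, 0], "dr": [0, 0, 0]}, {"slide": [0, 0, 0], "dr": [0, 0, 0]}], grip=0.5)

```text
time_s: 32.9
ee_pos: [0.5684, -0.2573, 0.036]
tcp_rot: [[-1.0, 0.0, -0.0], [0.0, 1.0, 0.0], [0.0, 0.0, -1.0]]
wrist_force: [-0.0, -0.5, -0.9]
gripper_width: 0.0423
grip_force: 0.0
```

servo_tool(series=[{"slide": [0, 0, -0.5], "dr": [0, 0, 0]}, {"slide": [0, 0, -1], "dr": [0, 0, 0]}, {"slide": [0, 0, -1], "dr": [0, 0, 0]}, {"slide": [0, 0, -1], "dr": [0, 0, 0]}, {"slide": [0, 0, -1], "dr": [0, 0, 0]}])

```text
time_s: 33.32
ee_pos: [0.5684, -0.2574, 0.1279]
tcp_rot: [[-1.0, 0.0, 0.0], [0.0, 1.0, -0.0], [-0.0, -0.0, -1.0]]
wrist_force: [0.2, 0.1, -0.2]
gripper_width: 0.0429
grip_force: 0.0
```

servo_tool(series=[{"slide": [-0.03, 0.875, -0.1], "dr": [0, 0, 0]}, {"slide": [-0.03, 0.875, -0.1], "dr": [0, 0, 0]}, {"slide": [-0.03, 0.875, -0.1], "dr": [0, 0, 0]}, {"slide": [-0.03, 0.875, -0.1], "dr": [0, 0, 0]}, {"slide": [-0.03, 0.875, -0.1], "dr": [0, 0, 0]}])

```text
time_s: 33.73
ee_pos: [0.5714, -0.1691, 0.1371]
tcp_rot: [[-1.0, 0.0, 0.001], [0.0, 1.0, -0.0], [-0.001, -0.0, -1.0]]
wrist_force: [0.4, -0.1, -0.5]
gripper_width: 0.0428
grip_force: 0.0
```

servo_tool(series=[{"slide": [-0.03, 0.875, 0], "dr": [0, 0, 0]}, {"slide": [-0.03, 0.875, 0], "dr": [0, 0, 0]}, {"slide": [-0.03, 0.875, 0], "dr": [0, 0, 0]}, {"slide": [-0.03, 0.875, 0], "dr": [0, 0, 0]}, {"slide": [-0.03, 0.875, 0], "dr": [0, 0, 0]}])

```text
time_s: 34.15
ee_pos: [0.5744, -0.0815, 0.137]
tcp_rot: [[-1.0, 0.0, 0.001], [0.0, 1.0, -0.0], [-0.001, -0.0, -1.0]]
wrist_force: [-0.1, 0.5, 0.4]
gripper_width: 0.0426
grip_force: 0.0
```

servo_tool(series=[{"slide": [-0.03, 0.875, 0], "dr": [0, 0, 0]}, {"slide": [-0.03, 0.875, 0], "dr": [0, 0, 0]}, {"slide": [-0.03, 0.875, 0], "dr": [0, 0, 0]}, {"slide": [-0.03, 0.875, 0], "dr": [0, 0, 0]}, {"slide": [-0.03, 0.875, 0], "dr": [0, 0, 0]}])

```text
time_s: 34.57
ee_pos: [0.5775, 0.006, 0.137]
tcp_rot: [[-1.0, 0.0, 0.001], [0.0, 1.0, -0.0], [-0.001, -0.0, -1.0]]
wrist_force: [0.1, 0.6, -0.1]
gripper_width: 0.0427
grip_force: 0.0
```

servo_tool(series=[{"slide": [-0.03, 0.875, 0], "dr": [0, 0, 0]}, {"slide": [-0.03, 0.875, 0], "dr": [0, 0, 0]}, {"slide": [-0.03, 0.875, 0], "dr": [0, 0, 0]}, {"slide": [-0.03, 0.875, 0], "dr": [0, 0, 0]}, {"slide": [-0.03, 0.875, 0], "dr": [0, 0, 0]}])

```text
time_s: 34.98
ee_pos: [0.5805, 0.0935, 0.137]
tcp_rot: [[-1.0, 0.0, 0.001], [0.0, 1.0, 0.0], [-0.001, 0.0, -1.0]]
wrist_force: [1.1, -0.3, 0.5]
gripper_width: 0.0428
grip_force: 0.0
```

servo_tool(series=[{"slide": [-0.03, 0.875, 0], "dr": [0, 0, 0]}, {"slide": [-0.03, 0.875, 0], "dr": [0, 0, 0]}, {"slide": [-0.03, 0.875, 0], "dr": [0, 0, 0]}, {"slide": [-0.03, 0.875, 0], "dr": [0, 0, 0]}, {"slide": [-0.03, 0.875, 0], "dr": [0, 0, 0]}])

```text
time_s: 35.4
ee_pos: [0.5835, 0.181, 0.137]
tcp_rot: [[-1.0, 0.0, 0.001], [0.0, 1.0, 0.0], [-0.001, 0.0, -1.0]]
wrist_force: [0.8, -0.5, 0.4]
gripper_width: 0.0427
grip_force: 0.0
```

servo_tool(series=[{"slide": [-0.03, 0.875, 0], "dr": [0, 0, 0]}, {"slide": [-0.03, 0.875, 0], "dr": [0, 0, 0]}, {"slide": [-0.03, 0.875, 0], "dr": [0, 0, 0]}, {"slide": [-0.03, 0.875, 0], "dr": [0, 0, 0]}, {"slide": [-0.03, 0.875, 0], "dr": [0, 0, 0]}])

```text
time_s: 35.82
ee_pos: [0.5865, 0.2685, 0.137]
tcp_rot: [[-1.0, 0.0, 0.001], [0.0, 1.0, 0.0], [-0.001, 0.0, -1.0]]
wrist_force: [-0.4, 0.6, -0.5]
gripper_width: 0.0427
grip_force: 0.0
```

servo_tool(series=[{"slide": [0, 0, 0], "dr": [0, 0, -0.8]}, {"slide": [0, 0, 0], "dr": [0, 0, -0.8]}, {"slide": [0, 0, 0], "dr": [0, 0, -0.8]}, {"slide": [0, 0, 0], "dr": [0, 0, -0.8]}, {"slide": [0, 0, 0], "dr": [0, 0, -0.8]}])

```text
time_s: 36.23
ee_pos: [0.5865, 0.2677, 0.137]
tcp_rot: [[-0.939, -0.345, 0.001], [-0.345, 0.939, 0.0], [-0.001, 0.0, -1.0]]
wrist_force: [0.5, -0.3, 0.9]
gripper_width: 0.0425
grip_force: 0.0
```

Run:
```python
from h import *
snap('side','s6'); s=sensors.read_state(); print(s['ee_pos'],np.array(s['tcp_rot']).round(3).tolist())
c=load('s6'); d=np.array([np.cos(np.radians(19.8)),np.sin(np.radians(19.8)),0]); m=np.array([.5862,.2671,.01])
print(px(c,[m-.075*d,m,m+.075*d]).round(1).tolist())
for u,v in((299.7,375.5),(200,399.7)): print(pt(c,u+2.2,v-1.7,.01).round(4),pt(c,u,v,.01).round(4))
crop('s6',170,130,420,430,2,'c10')
```

```text
[0.58650152 0.26770979 0.13693854] [[-0.937, -0.35, 0.001], [-0.35, 0.937, 0.0], [-0.001, -0.0, -1.0]]
[[299.5, 373.7], [250.7, 385.5], [200.5, 397.6]]
[0.512  0.2415 0.01  ] [0.515  0.2445 0.01  ]
[0.6541 0.293  0.01  ] [0.6567 0.2958 0.01  ]
```

View pics/c10.png

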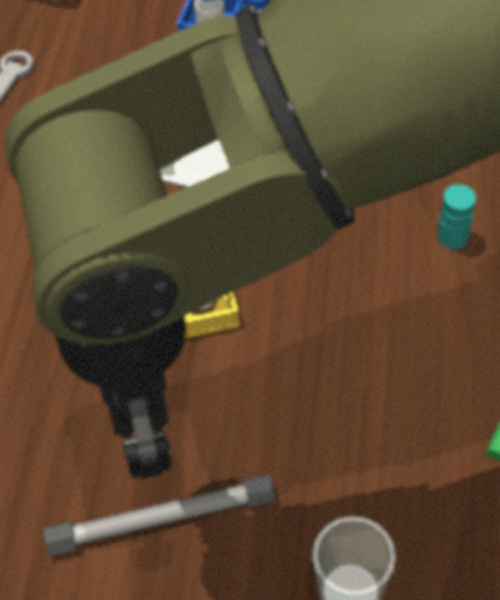

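c10 shows the jaws over the middle of the column, square to it: nuts at crop (262,491) and (62,538), midpoint (162,514), finger at about (150,460) in line. I'll descend to TCP z ≈ 0.013 and grip.

servo_tool(series=[{"slide": [0, 0, 0.8], "dr": [0, 0, 0]}, {"slide": [0, 0, 0.8], "dr": [0, 0, 0]}, {"slide": [0, 0, 0.8], "dr": [0, 0, 0]}, {"slide": [0, 0, 0.8], "dr": [0, 0, 0]}, {"slide": [0, 0, 0.8], "dr": [0, 0, 0]}])

```text
time_s: 36.7
ee_pos: [0.5866, 0.2677, 0.0561]
tcp_rot: [[-0.94, -0.34, 0.001], [-0.34, 0.94, 0.0], [-0.001, -0.0, -1.0]]
wrist_force: [-0.1, 0.2, -0.7]
gripper_width: 0.0426
grip_force: 0.0
```

servo_tool(series=[{"slide": [0, 0, 0.7], "dr": [0, 0, 0]}, {"slide": [0, 0, 0.6], "dr": [0, 0, 0]}, {"slide": [0, 0, 0.4], "dr": [0, 0, 0]}, {"slide": [0, 0, 0.3], "dr": [0, 0, 0]}, {"slide": [0, 0, 0.1], "dr": [0, 0, 0]}])

```text
time_s: 37.12
ee_pos: [0.5863, 0.2676, 0.0134]
tcp_rot: [[-0.94, -0.342, -0.001], [-0.342, 0.94, -0.0], [0.001, -0.0, -1.0]]
wrist_force: [0.2, -0.7, -0.4]
gripper_width: 0.0428
grip_force: 0.0
```

servo_tool(series=[{"slide": [0, 0, 0], "dr": [0, 0, 0]}, {"slide": [0, 0, 0], "dr": [0, 0, 0]}, {"slide": [0, 0, 0], "dr": [0, 0, 0]}, {"slide": [0, 0, 0], "dr": [0, 0, 0]}, {"slide": [0, 0, 0], "dr": [0, 0, 0]}])

```text
time_s: 37.53
ee_pos: [0.5867, 0.2677, 0.0146]
tcp_rot: [[-0.94, -0.342, 0.001], [-0.342, 0.94, 0.0], [-0.001, 0.0, -1.0]]
wrist_force: [-0.9, 0.2, 0.0]
gripper_width: 0.0426
grip_force: 0.0
```

servo_tool(series=[{"slide": [0, 0, 0], "dr": [0, 0, 0]}, {"slide": [0, 0, 0], "dr": [0, 0, 0]}, {"slide": [0, 0, 0], "dr": [0, 0, 0]}, {"slide": [0, 0, 0], "dr": [0, 0, 0]}, {"slide": [0, 0, 0], "dr": [0, 0, 0]}], grip=0, squeeze=60)

```text
time_s: 37.95
ee_pos: [0.5866, 0.2677, 0.0144]
tcp_rot: [[-0.94, -0.342, 0.0], [-0.342, 0.94, 0.0], [-0.0, 0.0, -1.0]]
wrist_force: [-1.0, -0.5, 4.0]
gripper_width: 0.0111
grip_force: 58.8
```

servo_tool(series=[{"slide": [0, 0, 0], "dr": [0, 0, 0]}, {"slide": [0, 0, 0], "dr": [0, 0, 0]}, {"slide": [0, 0, 0], "dr": [0, 0, 0]}, {"slide": [0, 0, 0], "dr": [0, 0, 0]}, {"slide": [0, 0, 0], "dr": [0, 0, 0]}])

```text
time_s: 38.37
ee_pos: [0.5866, 0.2677, 0.0144]
tcp_rot: [[-0.94, -0.342, 0.0], [-0.342, 0.94, 0.0], [-0.0, -0.0, -1.0]]
wrist_force: [-1.6, -0.4, 6.2]
gripper_width: 0.011
grip_force: 58.9
```

Width reads 11 mm with a 6 N upward force, so the pads probably bite above the axis. I'll reopen, go 3 mm lower, and grip again more softly.

servo_tool(series=[{"slide": [0, 0, 0], "dr": [0, 0, 0]}, {"slide": [0, 0, 0], "dr": [0, 0, 0]}, {"slide": [0, 0, 0], "dr": [0, 0, 0]}, {"slide": [0, 0, 0.1], "dr": [0, 0, 0]}, {"slide": [0, 0, 0.07], "dr": [0, 0, 0]}], grip=0.4)

```text
time_s: 38.78
ee_pos: [0.5864, 0.2676, 0.0104]
tcp_rot: [[-0.94, -0.342, -0.0], [-0.342, 0.94, -0.0], [0.0, -0.0, -1.0]]
wrist_force: [-0.1, 0.6, 0.2]
gripper_width: 0.0341
grip_force: 0.0
```

servo_tool(series=[{"slide": [0, 0, 0], "dr": [0, 0, 0]}, {"slide": [0, 0, 0], "dr": [0, 0, 0]}, {"slide": [0, 0, 0], "dr": [0, 0, 0]}, {"slide": [0, 0, 0], "dr": [0, 0, 0]}, {"slide": [0, 0, 0], "dr": [0, 0, 0]}])

```text
time_s: 39.2
ee_pos: [0.5865, 0.2677, 0.0108]
tcp_rot: [[-0.94, -0.342, 0.0], [-0.342, 0.94, 0.0], [-0.0, -0.0, -1.0]]
wrist_force: [-0.2, 0.2, -0.4]
gripper_width: 0.0342
grip_force: 0.0
```

servo_tool(series=[{"slide": [0, 0, 0], "dr": [0, 0, 0]}, {"slide": [0, 0, 0], "dr": [0, 0, 0]}, {"slide": [0, 0, 0], "dr": [0, 0, 0]}, {"slide": [0, 0, 0], "dr": [0, 0, 0]}, {"slide": [0, 0, 0], "dr": [0, 0, 0]}], grip=0, squeeze=30)

```text
time_s: 39.62
ee_pos: [0.5865, 0.2677, 0.0108]
tcp_rot: [[-0.94, -0.342, 0.0], [-0.342, 0.94, 0.0], [-0.0, 0.0, -1.0]]
wrist_force: [-1.5, 0.4, 2.4]
gripper_width: 0.0126
grip_force: 29.3
```

servo_tool(series=[{"slide": [0, 0, 0], "dr": [0, 0, 0]}, {"slide": [0, 0, 0], "dr": [0, 0, 0]}, {"slide": [0, 0, 0], "dr": [0, 0, 0]}, {"slide": [0, 0, 0], "dr": [0, 0, 0]}, {"slide": [0, 0, 0], "dr": [0, 0, 0]}])

```text
time_s: 40.03
ee_pos: [0.5865, 0.2677, 0.0108]
tcp_rot: [[-0.94, -0.342, 0.0], [-0.342, 0.94, 0.0], [-0.0, 0.0, -1.0]]
wrist_force: [-1.4, -0.0, 3.9]
gripper_width: 0.0126
grip_force: 29.4
```

servo_tool(series=[{"slide": [0, 0, 0], "dr": [0, 0, 0]}, {"slide": [0, 0, 0], "dr": [0, 0, 0]}, {"slide": [0, 0, 0], "dr": [0, 0, 0]}, {"slide": [0, 0, 0], "dr": [0, 0, 0]}, {"slide": [0, 0, 0], "dr": [0, 0, 0]}], squeeze=50)

```text
time_s: 40.45
ee_pos: [0.5865, 0.2677, 0.0109]
tcp_rot: [[-0.94, -0.342, 0.0], [-0.342, 0.94, 0.0], [-0.0, 0.0, -1.0]]
wrist_force: [-2.1, -0.6, 5.5]
gripper_width: 0.0117
grip_force: 48.7
```

servo_tool(series=[{"slide": [0, 0, -0.2], "dr": [0, 0, 0]}, {"slide": [0, 0, -0.4], "dr": [0, 0, 0]}, {"slide": [0, 0, -0.6], "dr": [0, 0, 0]}, {"slide": [0, 0, -0.8], "dr": [0, 0, 0]}, {"slide": [0, 0, -0.8], "dr": [0, 0, 0]}])

```text
time_s: 40.87
ee_pos: [0.5864, 0.2676, 0.068]
tcp_rot: [[-0.94, -0.342, -0.0], [-0.342, 0.94, -0.0], [0.0, -0.0, -1.0]]
wrist_force: [0.6, 0.4, -1.9]
gripper_width: 0.012
grip_force: 48.8
```

servo_tool(series=[{"slide": [0, 0, -1], "dr": [0, 0, 0]}, {"slide": [0, 0, -1], "dr": [0, 0, 0]}, {"slide": [0, 0, -0.8], "dr": [0, 0, 0]}, {"slide": [0, 0, -0.4], "dr": [0, 0, 0]}, {"slide": [0, 0, 0], "dr": [0, 0, 0]}])

```text
time_s: 41.28
ee_pos: [0.5872, 0.2679, 0.1333]
tcp_rot: [[-0.94, -0.342, 0.003], [-0.342, 0.94, 0.001], [-0.004, 0.0, -1.0]]
wrist_force: [-0.1, -0.2, -2.8]
gripper_width: 0.0117
grip_force: 48.8
```

Run:
```python
from h import *
snap('side','s7'); s=sensors.read_state(); print(s['ee_pos'],s['gripper_width'],s['wrist_force'])
crop('s7',130,290,380,460,3,'c11')
```

```text
[0.58664294 0.26771101 0.13149342] 0.011851804486725568 [-0.72590645 -0.49043931 -2.62019864]
```

View pics/c11.png

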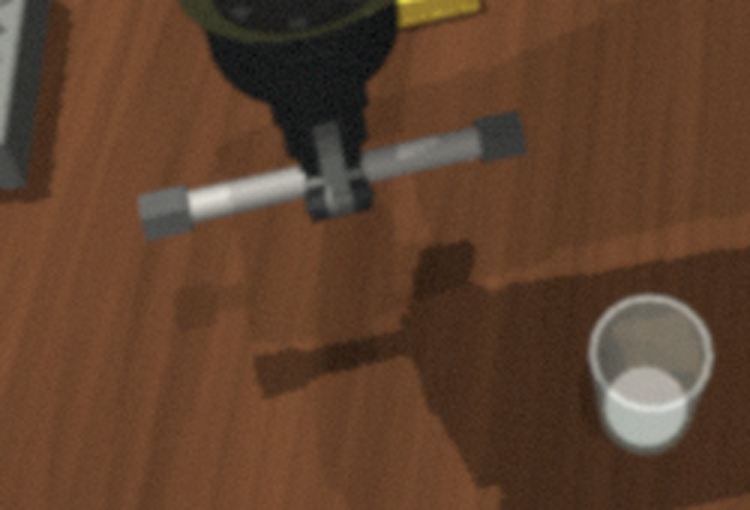

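The column is held level and centred: nuts at crop (163,210) and (500,135), midpoint at the fingers. I'll turn +32° about tool z to the cradle heading, then carry it over.

servo_tool(series=[{"slide": [0, 0, 0], "dr": [0, 0, 0.8]}, {"slide": [0, 0, 0], "dr": [0, 0, 0.8]}, {"slide": [0, 0, 0], "dr": [0, 0, 0.8]}, {"slide": [0, 0, 0], "dr": [0, 0, 0.8]}, {"slide": [0, 0, 0], "dr": [0, 0, 0.8]}])

```text
time_s: 41.75
ee_pos: [0.5859, 0.2674, 0.1291]
tcp_rot: [[-1.0, 0.004, -0.002], [0.004, 1.0, -0.001], [0.002, -0.001, -1.0]]
wrist_force: [-0.5, 0.7, -3.0]
gripper_width: 0.0119
grip_force: 48.8
```

servo_tool(series=[{"slide": [0, 0, 0], "dr": [0, 0, 0.8]}, {"slide": [0, 0, 0], "dr": [0, 0, 0.8]}, {"slide": [0, 0, 0], "dr": [0, 0, 0.8]}, {"slide": [0, 0, 0], "dr": [0, 0, 0]}, {"slide": [0, 0, 0], "dr": [0, 0, 0]}])

```text
time_s: 42.17
ee_pos: [0.5861, 0.2675, 0.1296]
tcp_rot: [[-0.979, 0.206, -0.002], [0.206, 0.979, -0.001], [0.001, -0.001, -1.0]]
wrist_force: [-0.4, 0.2, -2.1]
gripper_width: 0.0119
grip_force: 48.8
```

servo_tool(series=[{"slide": [-0.21, -0.85, 0], "dr": [0, 0, 0]}, {"slide": [-0.21, -0.85, 0], "dr": [0, 0, 0]}, {"slide": [-0.21, -0.85, 0], "dr": [0, 0, 0]}, {"slide": [-0.21, -0.85, 0], "dr": [0, 0, 0]}, {"slide": [-0.21, -0.85, 0], "dr": [0, 0, 0]}])

```text
time_s: 42.58
ee_pos: [0.5891, 0.1793, 0.1301]
tcp_rot: [[-0.979, 0.205, -0.001], [0.205, 0.979, -0.0], [0.001, -0.0, -1.0]]
wrist_force: [0.9, 0.0, -2.3]
gripper_width: 0.0123
grip_force: 48.9
```

servo_tool(series=[{"slide": [-0.21, -0.85, 0], "dr": [0, 0, 0]}, {"slide": [-0.21, -0.85, 0], "dr": [0, 0, 0]}, {"slide": [-0.21, -0.85, 0], "dr": [0, 0, 0]}, {"slide": [-0.21, -0.85, 0], "dr": [0, 0, 0]}, {"slide": [-0.21, -0.85, 0], "dr": [0, 0, 0]}])

```text
time_s: 43.0
ee_pos: [0.5919, 0.0917, 0.1302]
tcp_rot: [[-0.979, 0.205, -0.001], [0.205, 0.979, -0.0], [0.001, -0.0, -1.0]]
wrist_force: [-0.4, 0.4, -2.5]
gripper_width: 0.0122
grip_force: 48.9
```

servo_tool(series=[{"slide": [-0.21, -0.85, 0], "dr": [0, 0, 0]}, {"slide": [-0.21, -0.85, 0], "dr": [0, 0, 0]}, {"slide": [-0.21, -0.85, 0], "dr": [0, 0, 0]}, {"slide": [-0.21, -0.85, 0], "dr": [0, 0, 0]}, {"slide": [-0.21, -0.85, 0], "dr": [0, 0, 0]}])

```text
time_s: 43.42
ee_pos: [0.5948, 0.0043, 0.1302]
tcp_rot: [[-0.979, 0.205, -0.001], [0.205, 0.979, 0.0], [0.001, -0.0, -1.0]]
wrist_force: [0.5, -0.5, -1.7]
gripper_width: 0.0116
grip_force: 48.9
```

servo_tool(series=[{"slide": [-0.2, -0.85, 0], "dr": [0, 0, 0]}, {"slide": [-0.2, -0.85, 0], "dr": [0, 0, 0]}, {"slide": [-0.2, -0.85, 0], "dr": [0, 0, 0]}, {"slide": [-0.2, -0.85, 0], "dr": [0, 0, 0]}, {"slide": [-0.2, -0.85, 0], "dr": [0, 0, 0]}])

```text
time_s: 43.83
ee_pos: [0.5967, -0.083, 0.1302]
tcp_rot: [[-0.979, 0.205, -0.001], [0.205, 0.979, 0.0], [0.001, 0.0, -1.0]]
wrist_force: [-0.3, 0.8, -2.0]
gripper_width: 0.0116
grip_force: 48.9
```

servo_tool(series=[{"slide": [0, 0, 0], "dr": [0, 0, 0]}, {"slide": [0, 0, 0], "dr": [0, 0, 0]}, {"slide": [0, 0, 0], "dr": [0, 0, 0]}, {"slide": [0, 0, 0], "dr": [0, 0, 0]}, {"slide": [0, 0, 0], "dr": [0, 0, 0]}])

```text
time_s: 44.25
ee_pos: [0.5969, -0.0815, 0.1306]
tcp_rot: [[-0.978, 0.207, -0.0], [0.207, 0.978, 0.0], [0.0, 0.0, -1.0]]
wrist_force: [0.4, 0.7, -2.6]
gripper_width: 0.0122
grip_force: 49.0
```

servo_tool(series=[{"slide": [0, -0.05, 0.5], "dr": [0, 0, 0]}, {"slide": [0, 0, 0.6], "dr": [0, 0, 0]}, {"slide": [0, 0, 0.6], "dr": [0, 0, 0]}, {"slide": [0, 0, 0.5], "dr": [0, 0, 0]}, {"slide": [0, 0, 0.4], "dr": [0, 0, 0]}])

```text
time_s: 44.67
ee_pos: [0.5961, -0.083, 0.0765]
tcp_rot: [[-0.978, 0.208, -0.002], [0.208, 0.978, 0.0], [0.002, -0.0, -1.0]]
wrist_force: [0.3, -0.3, -2.3]
gripper_width: 0.012
grip_force: 49.0
```

servo_tool(series=[{"slide": [0, 0, 0.3], "dr": [0, 0, 0]}, {"slide": [0, 0, 0.3], "dr": [0, 0, 0]}, {"slide": [0, 0, 0.3], "dr": [0, 0, 0]}, {"slide": [0, 0, 0.3], "dr": [0, 0, 0]}, {"slide": [0, 0, 0.1], "dr": [0, 0, 0]}])

```text
time_s: 45.08
ee_pos: [0.5964, -0.0831, 0.0517]
tcp_rot: [[-0.978, 0.208, -0.001], [0.208, 0.978, 0.0], [0.001, 0.0, -1.0]]
wrist_force: [-0.3, -0.0, -2.3]
gripper_width: 0.0121
grip_force: 49.0
```

servo_tool(series=[{"slide": [0, 0, 0], "dr": [0, 0, 0]}, {"slide": [0, 0, 0], "dr": [0, 0, 0]}, {"slide": [0, 0, 0], "dr": [0, 0, 0]}, {"slide": [0, 0, 0], "dr": [0, 0, 0]}, {"slide": [0, 0, 0], "dr": [0, 0, 0]}])

```text
time_s: 45.5
ee_pos: [0.5969, -0.0832, 0.053]
tcp_rot: [[-0.978, 0.208, 0.001], [0.208, 0.978, -0.0], [-0.001, 0.0, -1.0]]
wrist_force: [-0.7, 0.4, -1.9]
gripper_width: 0.0118
grip_force: 49.0
```

servo_tool(series=[{"slide": [0, 0, 0.1], "dr": [0, 0, 0]}, {"slide": [0, 0, 0.05], "dr": [0, 0, 0]}, {"slide": [0, 0, 0.05], "dr": [0, 0, 0]}, {"slide": [0, 0, 0], "dr": [0, 0, 0]}, {"slide": [0, 0, 0], "dr": [0, 0, 0]}])

```text
time_s: 45.92
ee_pos: [0.5966, -0.0831, 0.0485]
tcp_rot: [[-0.978, 0.208, -0.0], [0.208, 0.978, 0.0], [0.0, 0.0, -1.0]]
wrist_force: [-0.5, -0.2, -2.6]
gripper_width: 0.0117
grip_force: 49.0
```

servo_tool(series=[{"slide": [0, 0, 0.05], "dr": [0, 0, 0]}, {"slide": [0, 0, 0.02], "dr": [0, 0, 0]}, {"slide": [0, 0, 0], "dr": [0, 0, 0]}, {"slide": [0, 0, 0], "dr": [0, 0, 0]}, {"slide": [0, 0, 0], "dr": [0, 0, 0]}])

```text
time_s: 46.33
ee_pos: [0.5967, -0.0831, 0.0473]
tcp_rot: [[-0.978, 0.208, 0.0], [0.208, 0.978, -0.0], [-0.0, 0.0, -1.0]]
wrist_force: [0.2, 0.3, -3.3]
gripper_width: 0.0121
grip_force: 49.0
```

servo_tool(series=[{"slide": [0, 0, 0.03], "dr": [0, 0, 0]}, {"slide": [0, 0, 0.02], "dr": [0, 0, 0]}, {"slide": [0, 0, 0], "dr": [0, 0, 0]}, {"slide": [0, 0, 0], "dr": [0, 0, 0]}, {"slide": [0, 0, 0], "dr": [0, 0, 0]}])

```text
time_s: 46.75
ee_pos: [0.5969, -0.083, 0.0468]
tcp_rot: [[-0.978, 0.208, 0.001], [0.208, 0.978, 0.0], [-0.001, 0.0, -1.0]]
wrist_force: [-2.0, 2.4, 5.4]
gripper_width: 0.0118
grip_force: 49.8
```

servo_tool(series=[{"slide": [0, 0, 0], "dr": [0, 0, 0]}, {"slide": [0, 0, 0], "dr": [0, 0, 0]}, {"slide": [0, 0, 0], "dr": [0, 0, 0]}, {"slide": [0, 0, 0], "dr": [0, 0, 0]}, {"slide": [0, 0, 0], "dr": [0, 0, 0]}], grip=0.5)

```text
time_s: 47.17
ee_pos: [0.5967, -0.0832, 0.0462]
tcp_rot: [[-0.978, 0.208, -0.0], [0.208, 0.978, -0.0], [0.0, -0.0, -1.0]]
wrist_force: [-0.3, 0.9, -0.1]
gripper_width: 0.0431
grip_force: 0.0
```

servo_tool(series=[{"slide": [0, 0, -0.4], "dr": [0, 0, 0]}, {"slide": [0, 0, -0.8], "dr": [0, 0, 0]}, {"slide": [0, 0, -1], "dr": [0, 0, 0]}, {"slide": [0, 0, -1], "dr": [0, 0, 0]}, {"slide": [0, 0, -1], "dr": [0, 0, 0]}])

```text
time_s: 47.58
ee_pos: [0.5967, -0.0832, 0.1318]
tcp_rot: [[-0.978, 0.208, 0.0], [0.208, 0.978, -0.0], [-0.0, -0.0, -1.0]]
wrist_force: [0.0, 0.0, 0.3]
gripper_width: 0.0427
grip_force: 0.0
```

servo_tool(series=[{"slide": [0.5, 0, -1], "dr": [0, 0, 0]}, {"slide": [0.8, 0, -1], "dr": [0, 0, 0]}, {"slide": [1, 0, -1], "dr": [0, 0, 0]}, {"slide": [1, 0, -1], "dr": [0, 0, 0]}, {"slide": [1, 0, -1], "dr": [0, 0, 0]}])

```text
time_s: 48.0
ee_pos: [0.5115, -0.0651, 0.2317]
tcp_rot: [[-0.978, 0.208, 0.0], [0.208, 0.978, -0.0], [-0.0, -0.0, -1.0]]
wrist_force: [0.1, 0.3, 0.5]
gripper_width: 0.0424
grip_force: 0.0
```

servo_tool(series=[{"slide": [1, 0, -0.5], "dr": [0, 0, 0]}, {"slide": [1, 0, -0.5], "dr": [0, 0, 0]}, {"slide": [1, 0, 0], "dr": [0, 0, 0]}, {"slide": [1, 0, 0], "dr": [0, 0, 0]}, {"slide": [1, 0, 0], "dr": [0, 0, 0]}])

```text
time_s: 48.42
ee_pos: [0.4137, -0.0443, 0.251]
tcp_rot: [[-0.978, 0.208, 0.001], [0.208, 0.978, -0.0], [-0.001, -0.0, -1.0]]
wrist_force: [-0.6, -0.5, 0.3]
gripper_width: 0.0425
grip_force: 0.0
```

servo_tool(series=[{"slide": [0, 0, 0], "dr": [0, 0, 0]}, {"slide": [0, 0, 0], "dr": [0, 0, 0]}, {"slide": [0, 0, 0], "dr": [0, 0, 0]}, {"slide": [0, 0, 0], "dr": [0, 0, 0]}, {"slide": [0, 0, 0], "dr": [0, 0, 0]}])

```text
time_s: 48.83
ee_pos: [0.4152, -0.0446, 0.2502]
tcp_rot: [[-0.978, 0.208, -0.0], [0.208, 0.978, 0.0], [0.0, -0.0, -1.0]]
wrist_force: [0.4, 0.3, 0.3]
gripper_width: 0.0426
grip_force: 0.0
```

Run:
```python
from h import *
snap('side','s8'); snap('top','t8')
a=cv2.resize(cv2.imread('pics/s8.png')[90:440,190:440],None,fx=1.6,fy=1.6); b=cv2.resize(cv2.imread('pics/t8.png')[130:310,100:520],None,fx=.95,fy=.95)
o=np.zeros((560,800,3),np.uint8); o[:a.shape[0],:400]=a; o[:b.shape[0],400:400+b.shape[1]]=b
c=cv2.resize(cv2.imread('pics/t8.png')[130:300,300:500],None,fx=2,fy=2); o[180:180+340,400:]=c
cv2.imwrite('pics/c12.png',o)
```

```text
(no output)
```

View pics/c12.png

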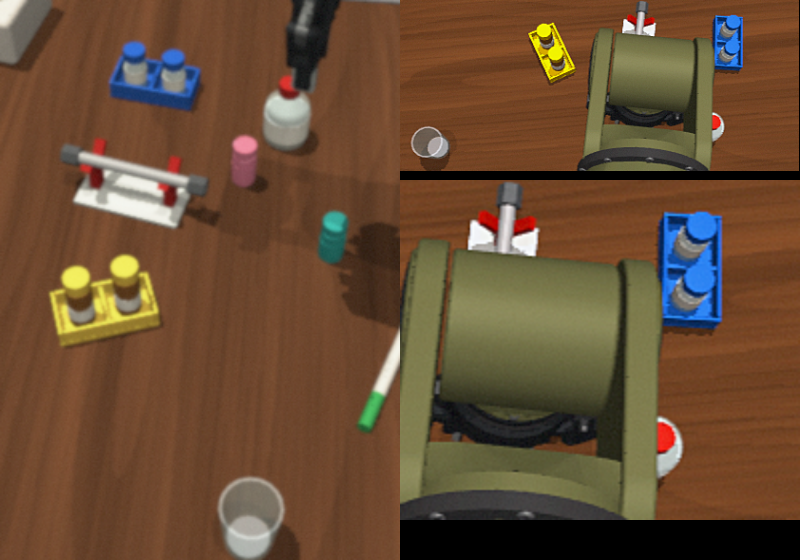

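c12 shows everything in place. Both trays hold two upright vials: yellow at (78,290) and (126,280), blue at (134,65) and (174,70). The column lies in the Vs with its nuts at (70,155) and (198,186), outside the saddles. The beaker and bottle have not moved. The arm is clear at z = 0.25, so I'll hand in.

```bash
python3 -c "
from plant import arm
print(arm.hand_in())"
```

```text
the job is handed in; nothing more can be done
None
```

The job is handed in at about 49 s of the 136 s limit: both amber vials stand in the yellow tray, both clear vials in the blue tray, the column lies in its cradle with its nuts outside the saddles, and the beaker and red-capped bottle were left where they stood.

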